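# Scan three test units in order of length

### The arm

A 7-joint arm with a two-finger parallel gripper is mounted at the origin on the work surface. World frame = base frame: x ahead of the robot, y to its left, z up, the work surface at z = 0. Lengths are in m, angles in rad, forces in N, time in s.
With the tool pointing down it reaches from about 0.4 to 0.85 m from the base axis. Payload 4.5 kg.
Tool frame: the origin (TCP) lies between the finger pads; the fingertips stand 19 mm ahead of it and the grasp point (between the pads) is the TCP; z points along the fingers, y is the direction in which the jaws open and shut (so a half turn about z gives the same grasp; the last joint's range is limited). The gripper opens to 88 mm and grips with 3 to 60 N. Pads are 18 mm wide; open, the fingers measure 123 mm over their backs; the gripper's body (75 mm by 187 mm) begins 45 mm behind the grasp point.
Start: joints at [-1.167, 0.689, -0.195, 1.565, 0.157, 0.902, -0.215], TCP at [0.226, 0.583, 0.221] pointing down, gripper open.
Joint ranges: [-3.01, 3.01], [-0.46, 2.08], [-1.47, 1.51], [0.13, 2.56], [-1, 4.14], [0.04, 2.09], [-2.66, 2.66]. Speed limits (rad/s): [2.57, 2.57, 3.14, 3.14, 3.14, 3.14, 3.14].

### API

Orientations are given as a unit quaternion [x, y, z, w].
In Python, from plant import status, snapshot, finish_job, cut_out, tip_of gives the robot as it stands. The module is installed in compiled form; this text tells all that it offers.
- The arm moves only by the tool carry_out, never from a script. Its arguments are lists of equal length, an entry for each row: "linear": the shift along the world's x, y, z in m, a list of three; "roll": the turn about the world's z in rad. A call has 1 to 8 rows; each row is the pose to reach, as a shift and turn from the pose measured when the call began; what a row does not reach only later rows make up. A row lasts 1/12 s, in which the tool goes at most 41.7 mm and 7.16 degrees, less where a joint would pass 70% of its speed; a pose out of reach is approached as far as the arm can. A call with a gripper value outside its range is refused whole. "gripper" is the opening, from 0 (shut) to 1 (fully open), set as the call begins (left out, the last holds). The fingers move at their own pace and stop on an object; "grip_force" is the grip in N (left out, the last holds). Time passes only in rows, so rows that repeat a pose let the fingers close. It gives the time, the measured TCP pose, the force and the opening at its end, in the units of the state.
- status.get_state(): the state, without advancing time (a new reading comes with each control period).
- snapshot(name): name is "scene" or "top"; returns a dict with "img" (400x640x3 uint8, red, green, blue), "range_z" (400x640 float32, m along the optical axis (not along the pixel's ray), 0 where there is no reading), "fx", "fy", "cx", "cy" (pixels), "k1" (the pictures are not rectified: a ray, as slopes to the right and down, at radius r is drawn at 1 + k1 r^2 times it, then the intrinsics apply), "world_from_camera" (4x4, takes a point from camera to world coordinates). Camera axes: x right, y down, z forward; pixel columns grow to the right and rows downward; lengths in m; the calibration is good to about 2 mm. A picture is of the moment at which its call begins.
- finish_job(): hands the job in, once; it reports no verdict.
Trained networks look in a picture, given as the dict that the camera call returned (one of the last four; its "shot" number tells which), for a name from the list of things; names that differ only in an ending like _2 or _b are one class to them, and where a whole thing is asked for, a point or a joint stands for the part that bears it (a point fixed in the world has none). Each returns a list of dicts, best first, with "confidence" (0 to 1); they miss things now and then, are a little off and sometimes report something else, mostly with a low value. They report only what shows in the picture. A call takes as long as a camera call.
- cut_out(picture, query): "region" (400x640 bool, what is visible of it) and "pixel" ([column, row] in pixels, amid what is visible of it).
- tip_of(picture, query): "pixel" ([column, row] in pixels: a listed point, or the origin of a listed thing).
The state is a dict: "clock": time; "q": joint angles; "qd": joint speeds; "joint_torque": joint torques, N m; "tool_pos": TCP position; "eef_rot": TCP orientation; "contact_force": force on the tool from outside, world axes, zero at the start; "moment": the same for the moment, N m; "opening": opening from 0.0 (shut) to 1.0 (fully open).
Only numpy, scipy, OpenCV 4.12 (cv2) and the standard library are available. Lean on these libraries where they do the work, as an engineer would, in place of code of your own. Each camera call takes 0.05 s, during which the arm holds its last target.

### The job

Pick up the pistol scanner from its mat and scan the barcode labels of the three test units in order of length, shortest unit first, longest last: point the scanner's nose squarely at the middle of each label from about 5 cm away and hold it still there for a good second. Then lay the scanner flat on the mat again, the same side up, without dropping it, and do not touch the units or disturb the other things on the bench.

Things in the scene. Friction and masses are not known exactly. Their poses are not given: they have to be found in the camera images.
- scanner: Black pistol scanner lying on its side. Barrel along x, axis at z 18 mm: box 42 wide (y), 36 high, x -85 to +45, then a round grey nose, 35 tapering to 29 diameter, to x +85. Handle 32 x 28 mm leaves its -y side at x -60 and ends at y -100. About 0.24 kg, balance at x +8, y -5. Origin on the underside below the barrel axis. Grip the barrel across y at x +10, in front of the handle
- muzzle (a point): Centre of the scanner's nose window, at (85, 0, 18) mm in the scanner's frame and with the scanner's axes; the scanner looks out along +x
- mat: Blue work mat, fixed, 280 (x) x 240 (y) x 4 mm; origin at the centre of its underside
- unit_short: The shortest of three look-alike grey finned test units, fixed: 70 mm long (its x axis), 68 mm wide, 89 mm high. Origin: on its underside, mid-width, 35 mm behind its front (+x) end. Its tilting aluminium front panel (62 x 70 x 6 mm, hinged 6 mm in from the front end, 18 mm up) carries the barcode label
- short_label (a point): Centre of the short unit's white 52 x 40 mm barcode label, on the face of its panel, 40 mm up the panel from its hinge. x axis: square out of the label; y: along the label's width
- short_panel (a joint): Lean of the short unit's front panel back from upright (rad): 0 = upright, label facing level; it grows as the label faces upwards. Stiff hinge; it need not be moved
- unit_middle: The middle-length of three look-alike grey finned test units, fixed: 100 mm long (its x axis), 68 mm wide, 89 mm high. Origin: on its underside, mid-width, 35 mm behind its front (+x) end. Its tilting aluminium front panel (62 x 70 x 6 mm, hinged 6 mm in from the front end, 18 mm up) carries the barcode label
- middle_label (a point): Centre of the middle unit's white 52 x 40 mm barcode label, on the face of its panel, 40 mm up the panel from its hinge. x axis: square out of the label; y: along the label's width
- middle_panel (a joint): Lean of the middle unit's front panel back from upright (rad): 0 = upright, label facing level; it grows as the label faces upwards. Stiff hinge; it need not be moved
- unit_long: The longest of three look-alike grey finned test units, fixed: 130 mm long (its x axis), 68 mm wide, 89 mm high. Origin: on its underside, mid-width, 35 mm behind its front (+x) end. Its tilting aluminium front panel (62 x 70 x 6 mm, hinged 6 mm in from the front end, 18 mm up) carries the barcode label
- long_label (a point): Centre of the long unit's white 52 x 40 mm barcode label, on the face of its panel, 40 mm up the panel from its hinge. x axis: square out of the label; y: along the label's width
- long_panel (a joint): Lean of the long unit's front panel back from upright (rad): 0 = upright, label facing level; it grows as the label faces upwards. Stiff hinge; it need not be moved
- cleaner: White cleaner bottle, standing, 58 mm diameter, 170 mm high; origin at its underside. Bystander
- tub: Grey round jar, 60 mm diameter, 70 mm high; origin at its underside. Bystander
- spool: Solder wire spool standing on end, 56 mm diameter, 50 mm high; origin at its underside. Bystander
- driver: Screwdriver 180 mm long, lying along its x axis, handle to -x. Bystander

How it is judged:
On the way, in this order (a step that is already met when the one before it is completed fails the run):
1. the held scanner looks at the short unit's label: nose 20 to 90 mm away, line of sight within 15 mm of the label's centre and within 15 degrees of square, held still for 0.8 s (x of short_label in the frame of muzzle between 0.02 and 0.09 m and x of muzzle in the frame of short_label above 0.015 m and angle between the x axis of muzzle and the x axis of short_label, either way round below 0.26 rad and y of short_label in the frame of muzzle between -0.015 and 0.015 m and z of short_label in the frame of muzzle between -0.015 and 0.015 m and linear speed of scanner below 0.03 m/s and angular speed of scanner below 0.2 rad/s and contact force between scanner and the fingers above 1 N), for 0.8 s.
2. the held scanner looks at the middle unit's label: nose 20 to 90 mm away, line of sight within 15 mm of the label's centre and within 15 degrees of square, held still for 0.8 s (x of middle_label in the frame of muzzle between 0.02 and 0.09 m and x of muzzle in the frame of middle_label above 0.015 m and angle between the x axis of muzzle and the x axis of middle_label, either way round below 0.26 rad and y of middle_label in the frame of muzzle between -0.015 and 0.015 m and z of middle_label in the frame of muzzle between -0.015 and 0.015 m and linear speed of scanner below 0.03 m/s and angular speed of scanner below 0.2 rad/s and contact force between scanner and the fingers above 1 N), for 0.8 s.
3. the held scanner looks at the long unit's label: nose 20 to 90 mm away, line of sight within 15 mm of the label's centre and within 15 degrees of square, held still for 0.8 s (x of long_label in the frame of muzzle between 0.02 and 0.09 m and x of muzzle in the frame of long_label above 0.015 m and angle between the x axis of muzzle and the x axis of long_label, either way round below 0.26 rad and y of long_label in the frame of muzzle between -0.015 and 0.015 m and z of long_label in the frame of muzzle between -0.015 and 0.015 m and linear speed of scanner below 0.03 m/s and angular speed of scanner below 0.2 rad/s and contact force between scanner and the fingers above 1 N), for 0.8 s.
At the end, for the whole second after the job is handed in: After the three scans the scanner lies flat on the mat (within 8 degrees, same side up as at the start, underside within 12 mm of the mat's), its origin at least 20 mm inside the mat's edges, released and at rest (x of scanner in the frame of mat between -0.12 and 0.12 m and y of scanner in the frame of mat between -0.1 and 0.1 m and z of scanner in the frame of mat below 0.012 m and angle between scanner's own z axis and vertical below 0.15 rad and linear speed of scanner below 0.02 m/s and angular speed of scanner below 0.2 rad/s); the robot touches nothing.
It fails at once if a test unit is touched (over 1 N) by the scanner or the robot (contact force between any of unit_short, unit_middle, unit_long and scanner above 1 N or contact force between any of unit_short, unit_middle, unit_long and the fingers above 1 N or contact force between any of unit_short, unit_middle, unit_long and the arm above 1 N).
It fails at once if the bottle, jar, spool or screwdriver is shifted by more than 20 mm (distance of any of cleaner, tub, spool, driver from where it was at the start of the episode above 0.02 m).
It fails at once if the bottle, jar or spool is tipped over (angle between any of cleaner, tub, spool's own z axis and vertical above 0.4 rad).
It fails at once if the scanner is dropped or thrown (faster than 0.5 m/s out of the fingers) (linear speed of scanner above 0.5 m/s and contact force between scanner and the fingers below 0.1 N).
It also fails if it takes over 66 s, if anything falls off the work surface, if the arm or the gripper's body presses on something with over 40 N, if the wrist force passes 120 N, or if a joint passes its speed limit or range.

## Working session

There is one attempt and no reset: what is moved stays moved. The work goes in short steps, Python scripts to look and compute and a tool call to move; the robot and the scene stay as the last step left them, time stands still between calls to the robot, and variables do not carry over. Pictures are saved under pics/ and viewed, and the job is handed in when it is done.

Besides the shell and the picture viewer there is one more tool, called after "Request:" as a command line: name --pt "numbers of a row" for each row, then --argument value for the rest. carry_out: Moves the arm, as the interface text tells. Its arguments: {"type":"object","properties":{"linear":{"type":"array"},"roll":{"type":"array"},"gripper":{"type":"number"},"grip_force":{"type":"number"}},"required":["linear","roll"]}

```bash
mkdir -p pics; cat > h.py <<'E'
import numpy as np, cv2
from plant import status, snapshot, finish_job, cut_out, tip_of
def rays(p,uv):
    uv=np.atleast_2d(np.array(uv,float))
    d=np.stack([(uv[:,0]-p['cx'])/p['fx'],(uv[:,1]-p['cy'])/p['fy']],1)
    s=d.copy()
    for _ in range(20):
        s=d/(1+p['k1']*(s**2).sum(1,keepdims=True))
    return s
def world(p,uv,z=None):
    uv=np.atleast_2d(np.array(uv,float)); s=rays(p,uv)
    if z is None:
        z=p['range_z'][np.clip(uv[:,1].round().astype(int),0,399),np.clip(uv[:,0].round().astype(int),0,639)]
    c=np.concatenate([s,np.ones((len(s),1))],1)*np.reshape(z,(-1,1))
    T=p['world_from_camera']; return c@T[:3,:3].T+T[:3,3]
def atz(p,uv,h):
    T=p['world_from_camera'];s=rays(p,uv);d=np.concatenate([s,np.ones((len(s),1))],1)@T[:3,:3].T
    return T[:3,3]+d*((h-T[2,3])/d[:,2:3])
def maskpts(p,m):
    v,u=np.nonzero(m&(p['range_z']>0)); return world(p,np.stack([u,v],1))
E
python3 - <<'E'
from h import *
import pickle
np.set_printoptions(precision=4,suppress=True)
for n in ['scene','top']:
    p=snapshot(n); cv2.imwrite(f'pics/{n}0.png',p['img'][:,:,::-1]); pickle.dump(p,open(n+'0.pkl','wb'))
    print(n,p['fx'],p['k1'],p['world_from_camera'])
    for q in ['scanner','muzzle','mat','unit_short','unit_middle','unit_long','short_label','middle_label','long_label','cleaner','tub','spool','driver']:
        print(q,'tip',[(np.round(r['pixel']),round(r['confidence'],2),world(p,r['pixel'])[0]) for r in tip_of(p,q)][:4])
        c=cut_out(p,q); print('   cut',[(np.round(r['pixel']),round(r['confidence'],2),int(r['region'].sum()),world(p,r['pixel'])[0]) for r in c][:4])
        pickle.dump(c,open(f'{n}_{q}.pkl','wb'))
s=status.get_state();print(s)
E
```

```text
scene 464.9307382353828 -0.12612557110433353 [[ 0.1315  0.7083 -0.6935  1.2402]
 [ 0.9911 -0.0812  0.105  -0.0943]
 [ 0.0181 -0.7012 -0.7127  0.7448]
 [ 0.      0.      0.      1.    ]]
scanner tip [(array([184., 242.]), 0.73, array([ 0.6151, -0.2761,  0.0331]))]
   cut [(array([182., 246.]), 0.93, 2460, array([ 0.6233, -0.2801,  0.0288]))]
muzzle tip [(array([208., 211.]), 0.83, array([ 0.5377, -0.23  ,  0.0377]))]
   cut [(array([182., 246.]), 0.93, 2502, array([ 0.623 , -0.2803,  0.0291]))]
mat tip [(array([190., 237.]), 0.71, array([ 0.6028, -0.2646,  0.0319]))]
   cut []
unit_short tip [(array([433., 170.]), 0.81, array([0.4574, 0.29  , 0.0321]))]
   cut [(array([437., 160.]), 0.88, 1401, array([0.4558, 0.2935, 0.061 ]))]
unit_middle tip [(array([336., 178.]), 0.64, array([0.4594, 0.0555, 0.0301]))]
   cut [(array([333., 159.]), 0.55, 1716, array([0.4511, 0.0488, 0.0821]))]
unit_long tip [(array([390., 175.]), 0.81, array([0.4604, 0.1832, 0.0282]))]
   cut [(array([386., 156.]), 0.86, 1910, array([0.4487, 0.1715, 0.0776]))]
short_label tip [(array([442., 162.]), 0.68, array([0.4
[... 3972 characters left out ...]
, 0.67, 454, array([ 0.4306, -0.063 ,  0.0502]))]
driver tip [(array([430., 196.]), 0.73, array([ 0.5796, -0.2644,  0.0409]))]
   cut [(array([256., 124.]), 0.55, 436, array([0.7589, 0.1583, 0.0258]))]
{'clock': 2.7, 'q': array([-1.1672,  0.6891, -0.1946,  1.5653,  0.1573,  0.9025, -0.2151]), 'qd': array([ 0.0011,  0.001 , -0.0001, -0.0008,  0.0002,  0.0014, -0.0012]), 'joint_torque': array([ -0.0001, -52.7476,  -1.2672, -15.3745,  -0.0519,  -0.0007,
         0.    ]), 'tool_pos': array([0.2259, 0.5828, 0.221 ]), 'eef_rot': array([ 0.1838,  0.983 ,  0.    , -0.    ]), 'contact_force': array([0.1559, 0.1054, 0.1549]), 'moment': array([-0.0297, -0.0007, -0.0398]), 'opening': 0.995656029875449}
```

View pics/scene0.png

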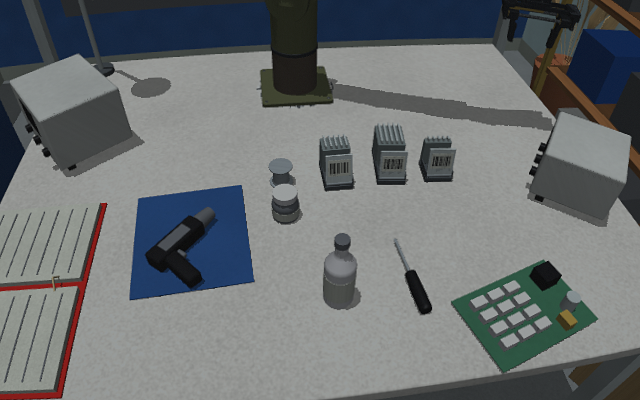

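View pics/top0.png

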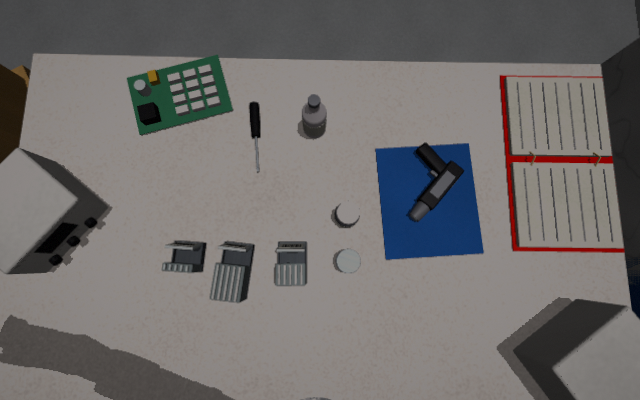

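```bash
cat > m.py <<'E'
from h import *
import pickle
np.set_printoptions(precision=4,suppress=True)
def plane(P):
    c=np.median(P,0); k=np.ones(len(P),bool)
    for t in [.03,.015,.008,.006,.006,.006]:
        Q=P[k]; c=Q.mean(0); n=np.linalg.svd(Q-c)[2][2]; k=np.abs((P-c)@n)<t
    if n[0]<0:n=-n
    return c,n,k.sum(),((P[k]-c)@n).std()
p=pickle.load(open('scene0.pkl','rb'))
g=p['img'].min(2)
for q in ['short','middle','long']:
    c=pickle.load(open(f'scene_{q}_label.pkl','rb'))[0]
    m=c['region']; v,u=np.nonzero(m); print(q,'region',u.min(),u.max(),v.min(),v.max())
    # white label pixels: hull of bright pixels near
    P=maskpts(p,m)
    me=cv2.erode(m.astype(np.uint8),np.ones((3,3)))>0
    for lab,mm in [('all',m),('er',me)]:
        cc,n,k,s=plane(maskpts(p,mm)); print(lab,cc,n,'lean deg',np.degrees(np.arcsin(n[2])),'yaw',np.degrees(np.arctan2(n[1],n[0])),k,s)
# crops
im=p['img'][120:200,310:465]; cv2.imwrite('pics/crop.png',cv2.resize(im,None,fx=5,fy=5,interpolation=cv2.INTER_CUBIC)[:,:,::-1])
t=pickle.load(open('top0.pkl','rb'))
im=t['img'][230:310,155:315]; cv2.imwrite('pics/cropt.png',cv2.resize(im,None,fx=5,fy=5,interpolation=cv2.INTER_CUBIC)[:,:,::-1])
# z noise
m=np.zeros((400,640),bool);m[200:250,340:380]=1
print('table',maskpts(p,m).mean(0),maskpts(p,m).std(0)); m[:]=0;m[180:230,240:300]=1;print('table top',maskpts(t,m).mean(0),maskpts(t,m)[:,2].std())
E
python3 m.py
```

```text
short region 426 455 147 176
all [0.4555 0.3033 0.0545] [ 0.9828 -0.0704  0.1709] lean deg 9.837872137948821 yaw -4.096431814143358 709 0.0018601584013524296
er [0.4554 0.3029 0.0553] [ 0.9837 -0.068   0.1664] lean deg 9.578735027691332 yaw -3.956544846554236 632 0.0017461434866799
middle region 325 353 153 185
all [0.4551 0.0628 0.0535] [0.9652 0.0119 0.2614] lean deg 15.152897554687742 yaw 0.7045557293027171 820 0.0018685438707577776
er [0.4552 0.0629 0.0538] [0.9673 0.0153 0.2533] lean deg 14.6732570077499 yaw 0.9050605506833203 716 0.0017844712212586329
long region 379 407 151 179
all [0.4539 0.1886 0.054 ] [ 0.9805 -0.1013  0.1686] lean deg 9.704160638854693 yaw -5.900119340315963 756 0.0018838716890741307
er [0.4541 0.1885 0.054 ] [ 0.9817 -0.1     0.1619] lean deg 9.317181646604007 yaw -5.815538064359544 649 0.001817488159192454
table [0.5902 0.0881 0.0142] [0.0653 0.0315 0.0466]
table top [0.5588 0.1217 0.0007] 0.001581245812026543
```

```bash
ls pics
```

```text
crop.png
cropt.png
scene0.png
top0.png
```

View pics/crop.png

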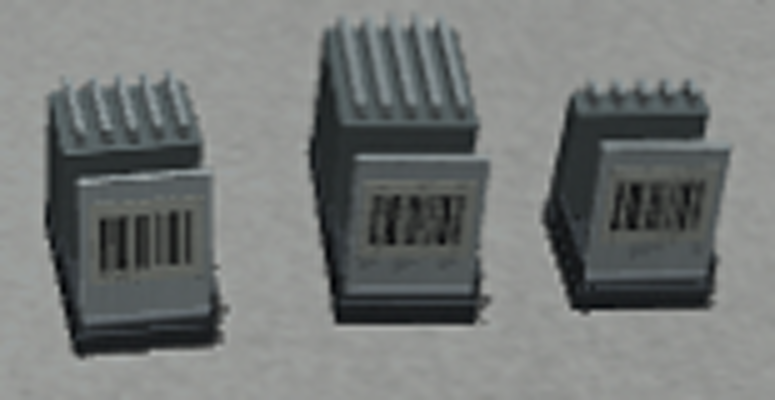

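View pics/cropt.png

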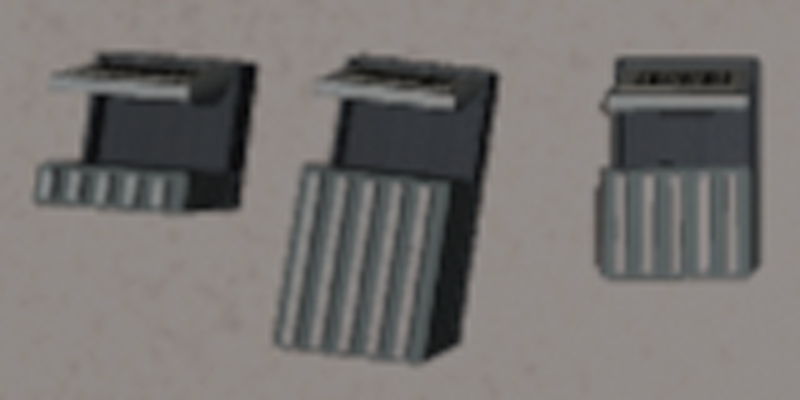

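```bash
cat > m2.py <<'E'
from h import *
from m import plane
import pickle
P={n:pickle.load(open(n+'0.pkl','rb')) for n in ['scene','top']}
for n,mz,og in [('scene',(208,211),(184,242)),('top',(414,221),(429,195))]:
    p=P[n]; a=atz(p,mz,.022)[0]; b=atz(p,og,.004)[0]; d=a-b
    print(n,'muz',a,'org',b,'len',np.hypot(*d[:2]),'yaw',np.degrees(np.arctan2(d[1],d[0])))
    m=pickle.load(open(n+'_scanner.pkl','rb'))[0]['region']
    v,u=np.nonzero(m); X=atz(p,np.stack([u,v],1),.03); 
    Z=maskpts(p,m); Z=Z[(Z[:,2]>.03)&(Z[:,2]<.05)]; print(len(Z))
    np.save(n+'_sc.npy',Z)
# mask silhouette fit with rendering: model points -> pixels
def proj(p,W):
    T=p['world_from_camera']; c=(W-T[:3,3])@T[:3,:3]; s=c[:,:2]/c[:,2:]; r2=(s**2).sum(1,keepdims=True); s=s*(1+p['k1']*r2)
    return s*[p['fx'],p['fy']]+[p['cx'],p['cy']]
def box(x0,x1,y0,y1,z0,z1): return np.array([[x,y,z] for x in(x0,x1) for y in(y0,y1) for z in(z0,z1)],float)
def cyl(x,r): a=np.linspace(0,2*np.pi,24); return np.stack([0*a+x,r*np.cos(a),18+r*np.sin(a)],1)
parts=[box(-85,45,-21,21,0,36),np.vstack([cyl(45,17.5),cyl(85,14.5)]),box(-76,-44,-100,-21,4,32)]
def render(p,x,y,yaw,S=4):
    c,s=np.cos(yaw),np.sin(yaw); im=np.zeros((400*S,640*S),np.uint8)
    for q in parts:
        q=q/1000; W=np.stack([x+c*q[:,0]-s*q[:,1],y+s*q[:,0]+c*q[:,1],q[:,2]+.004],1)
        uv=proj(p,W); h=cv2.convexHull(((uv+.5)*S).astype(np.float32)).round().astype(np.int32); cv2.fillConvexPoly(im,h,255)
    return cv2.resize(im,(640,400),interpolation=cv2.INTER_AREA)/255.
from scipy.optimize import minimize
M={}
for n in P:
    m=pickle.load(open(n+'_scanner.pkl','rb'))[0]['region']; 
    # refine: non-blue dark/grey within dilated mask
    im=P[n]['img'].astype(int); blue=(im[:,:,2]-im[:,:,0])>35
    d=cv2.dilate(m.astype(np.uint8),np.ones((9,9)))>0
    M[n]=(d&~blue).astype(float); print(n,m.sum(),M[n].sum())
def cost(v,ns): return sum(np.abs(render(P[n],*v)-M[n]).sum() for n in ns)
if __name__=='__main__':
  for ns in (['scene','top'],['scene'],['top']):
    best=min((minimize(cost,v0,args=(ns,),method='Nelder-Mead',options=dict(initial_simplex=np.array(v0)+np.array([[0,0,0],[.01,0,0],[0,.01,0],[0,0,.1]]))) for v0 in [(.59,-.268,2.5),(.585,-.265,2.6)]),key=lambda r:r.fun)
    print(ns,best.x,np.degrees(best.x[2]),best.fun)
    if len(ns)==2:
      for n in P:
        o=P[n]['img'].copy(); r=render(P[n],*best.x)>.5
        cs,_=cv2.findContours(r.astype(np.uint8),cv2.RETR_EXTERNAL,cv2.CHAIN_APPROX_NONE); cv2.drawContours(o,cs,-1,(255,255,0),1)
        v,u=np.nonzero(r); o=o[v.min()-20:v.max()+20,u.min()-20:u.max()+20]
        cv2.imwrite(f'pics/fit_{n}.png',cv2.resize(o,None,fx=3,fy=3)[:,:,::-1])
E
python3 m2.py | tail -12
python3 - <<'E'
from m import *
for n in ['scene','top']:
    p=pickle.load(open(n+'0.pkl','rb'))
    for q in ['cleaner','tub','spool','driver']:
        c=pickle.load(open(f'{n}_{q}.pkl','rb')); 
        if c: Z=maskpts(p,c[0]['region']); Z=Z[Z[:,2]>.008]; print(n,q,np.percentile(Z,[2,50,98],axis=0).round(3).tolist())
E
```

```text
er [0.4541 0.1885 0.054 ] [ 0.9817 -0.1     0.1619] lean deg 9.317181646604007 yaw -5.815538064359544 649 0.001817488159192454
table [0.5902 0.0881 0.0142] [0.0653 0.0315 0.0466]
table top [0.5588 0.1217 0.0007] 0.001581245812026543
scene muz [ 0.5227 -0.2332  0.022 ] org [ 0.59   -0.2837  0.004 ] len 0.08413279986452875 yaw 143.09731666775127
1861
top muz [ 0.52   -0.2304  0.022 ] org [ 0.5877 -0.2745  0.004 ] len 0.08083109106528517 yaw 146.8776219861366
1448
scene 2460 2480.0
top 1637 1839.0
['scene', 'top'] [ 0.5921 -0.2817  2.4336] 139.434983628956 649.0117647058823
['scene'] [ 0.5885 -0.2827  2.4303] 139.24753796360312 327.8117647058823
['top'] [ 0.5931 -0.2817  2.433 ] 139.40078387641475 286.05490196078426
short region 426 455 147 176
all [0.4555 0.3033 0.0545] [ 0.9828 -0.0704  0.1709] lean deg 9.837872137948821 yaw -4.096431814143358 709 0.0018601584013524296
er [0.4554 0.3029 0.0553] [ 0.9837 -0.068   0.1664] lean deg 9.578735027691332 yaw -3.956544846554236 632 0.0017461434866799
middle region 325 353 153 185
all [0.4551 0.0628 0.0535] [0.9652 0.0119 0.2614] lean deg 15.15
[... 531 characters left out ...]
p [0.5588 0.1217 0.0007] 0.001581245812026543
scene cleaner [[0.749, -0.014, 0.013], [0.775, 0.011, 0.103], [0.787, 0.039, 0.171]]
scene tub [[0.511, -0.093, 0.01], [0.55, -0.067, 0.051], [0.562, -0.039, 0.072]]
scene spool [[0.398, -0.092, 0.01], [0.432, -0.069, 0.049], [0.448, -0.044, 0.053]]
scene driver [[0.664, 0.151, 0.012], [0.772, 0.161, 0.023], [0.818, 0.177, 0.028]]
top cleaner [[0.731, -0.012, 0.015], [0.745, 0.014, 0.112], [0.771, 0.04, 0.172]]
top tub [[0.505, -0.092, 0.021], [0.529, -0.065, 0.07], [0.556, -0.039, 0.073]]
top spool [[0.4, -0.094, 0.047], [0.425, -0.069, 0.05], [0.448, -0.046, 0.054]]
top driver [[0.652, 0.151, 0.012], [0.761, 0.16, 0.023], [0.814, 0.177, 0.028]]
```

View pics/fit_scene.png

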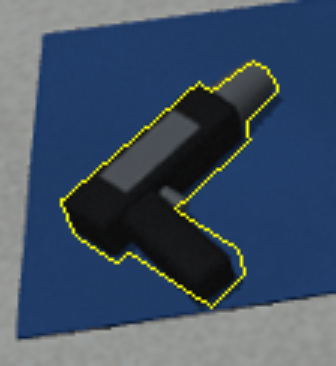

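View pics/fit_top.png

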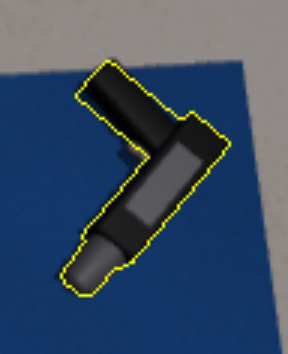

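Request:
carry_out --pt "0.372 -0.87 -0.02" --pt "0.372 -0.87 -0.02" --pt "0.372 -0.87 -0.02" --pt "0.372 -0.87 -0.02" --pt "0.372 -0.87 -0.02" --pt "0.372 -0.87 -0.02" --pt "0.372 -0.87 -0.02" --pt "0.372 -0.87 -0.02" --roll '[-0.339,-0.339,-0.339,-0.339,-0.339,-0.339,-0.339,-0.339]' --gripper 1.0

```text
clock: 3.37
tool_pos: [0.3575, 0.2747, 0.2142]
eef_rot: [0.347, 0.938, 0.0, 0.0]
contact_force: [0.4, -0.3, -0.1]
opening: 0.997
```

Request:
carry_out --pt "0.2405 -0.562 -0.014" --pt "0.2405 -0.562 -0.014" --pt "0.2405 -0.562 -0.014" --pt "0.2405 -0.562 -0.014" --pt "0.2405 -0.562 -0.014" --pt "0.2405 -0.562 -0.014" --pt "0.2405 -0.562 -0.014" --pt "0.2405 -0.562 -0.014" --roll '[0,0,0,0,0,0,0,0]'

```text
clock: 4.03
tool_pos: [0.4886, -0.0322, 0.2067]
eef_rot: [0.347, 0.938, 0.001, 0.001]
contact_force: [0.0, 0.0, -0.4]
opening: 1.001
```

Request:
carry_out --pt "0.115 -0.268 -0.007" --pt "0.115 -0.268 -0.007" --pt "0.115 -0.268 -0.007" --pt "0.115 -0.268 -0.007" --pt "0.115 -0.268 -0.007" --pt "0.115 -0.268 -0.007" --pt "0.115 -0.268 -0.007" --pt "0.115 -0.268 -0.007" --roll '[0,0,0,0,0,0,0,0]'

```text
clock: 4.7
tool_pos: [0.604, -0.311, 0.199]
eef_rot: [0.352, 0.936, -0.003, 0.003]
contact_force: [0.1, -1.5, -0.1]
opening: 1.0
```

Request:
carry_out --pt "-0.006 0.024 -0.04" --pt "-0.006 0.024 -0.08" --pt "-0.006 0.024 -0.115" --pt "-0.006 0.024 -0.125" --pt "-0.006 0.024 -0.125" --pt "-0.006 0.024 -0.125" --roll '[0.01,0.01,0.01,0.01,0.01,0.01]'

```text
clock: 5.2
tool_pos: [0.5987, -0.2873, 0.0749]
eef_rot: [0.347, 0.938, -0.003, 0.003]
contact_force: [0.5, -0.2, 1.1]
opening: 1.001
```

```bash
python3 - <<'E'
from h import *
for n in ['scene','top']:
    p=snapshot(n); cv2.imwrite(f'pics/{n}1.png',p['img'][:,:,::-1])
    a=p['img'][120:320,80:330] if n=='scene' else p['img'][100:300,330:530]
    cv2.imwrite(f'pics/{n}1c.png',cv2.resize(a,None,fx=3,fy=3)[:,:,::-1])
s=status.get_state();print(s['tool_pos'],s['eef_rot'],s['q'])
E
```

```text
[ 0.59996667 -0.28783545  0.07662343] [ 0.34714239  0.93779426 -0.00270869  0.00517235] [ 0.47100811  0.91713963 -0.18314007  1.55244412  0.23953089  0.68382327
  1.03503971]
```

View pics/scene1c.png

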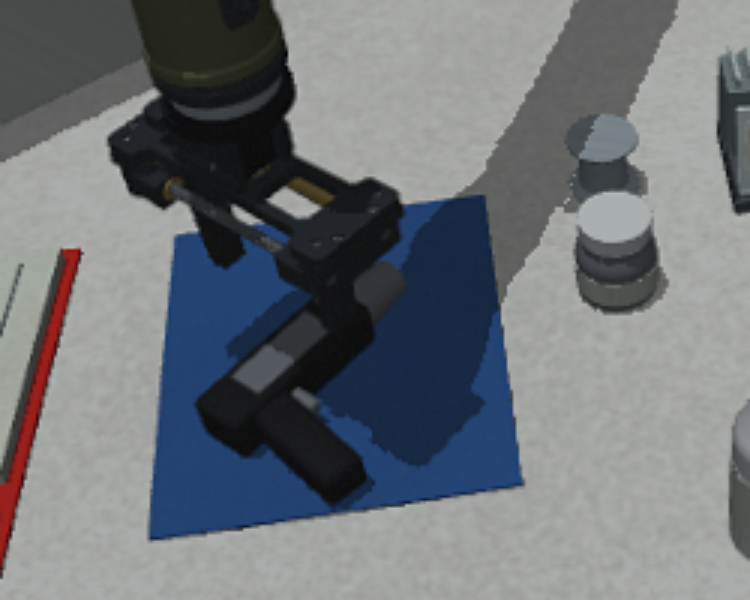

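View pics/top1c.png

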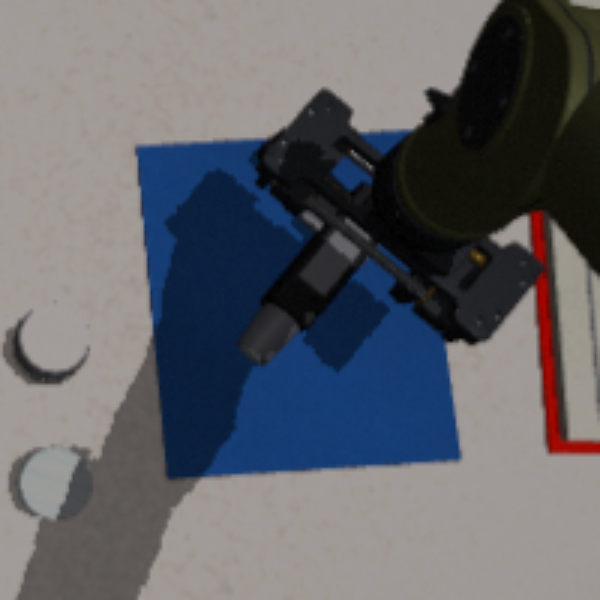

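Request:
carry_out --pt "-0.002 0.001 -0.02" --pt "-0.002 0.001 -0.035" --pt "-0.002 0.001 -0.048" --pt "-0.002 0.001 -0.048" --pt "-0.002 0.001 -0.048" --roll '[0,0,0,0,0]'

```text
clock: 5.72
tool_pos: [0.5983, -0.2871, 0.0293]
eef_rot: [0.347, 0.938, -0.003, 0.006]
contact_force: [0.1, 0.8, 0.3]
opening: 0.996
```

Request:
carry_out --pt "0 0 0" --pt "0 0 0" --pt "0 0 0" --pt "0 0 0" --pt "0 0 0" --pt "0 0 0" --pt "0 0 0" --pt "0 0 0" --roll '[0,0,0,0,0,0,0,0]' --gripper 0.0 --grip_force 6

```text
clock: 6.38
tool_pos: [0.5983, -0.287, 0.0293]
eef_rot: [0.347, 0.938, -0.003, 0.005]
contact_force: [-0.6, 1.0, -0.5]
opening: 0.416
```

Request:
carry_out --pt "0 0 0" --pt "0 0 0.004" --pt "0 0 0.008" --pt "0 0 0.012" --pt "0 0 0.016" --pt "0 0 0.016" --pt "0 0 0.016" --pt "0 0 0.016" --roll '[0,0,0,0,0,0,0,0]'

```text
clock: 7.05
tool_pos: [0.5983, -0.2871, 0.0454]
eef_rot: [0.347, 0.938, -0.003, 0.006]
contact_force: [-0.1, 0.1, -0.2]
opening: 0.008
```

```bash
cat > look.py <<'E'
from h import *
import sys
i=sys.argv[1]
for n in ['scene','top']:
    p=snapshot(n); cv2.imwrite(f'pics/{n}{i}.png',p['img'][:,:,::-1])
    np.savez(f'{n}{i}.npz',**p)
    c=cut_out(p,'scanner')
    if c:
        np.save(f'{n}{i}_sc.npy',c[0]['region']); v,u=np.nonzero(c[0]['region']); print(n,c[0]['confidence'],u.min(),u.max(),v.min(),v.max())
        r0,r1,c0,c1=max(v.min()-40,0),v.max()+40,max(u.min()-50,0),u.max()+50
        cv2.imwrite(f'pics/{n}{i}c.png',cv2.resize(p['img'][r0:r1,c0:c1],None,fx=3,fy=3)[:,:,::-1])
s=status.get_state();print(s['clock'],s['tool_pos'],s['eef_rot'],s['opening'],s['contact_force'])
E
python3 look.py 2
```

```text
scene 0.82 145 215 214 287
top 0.96 410 444 147 220
7.25 [ 0.59818132 -0.28697914  0.04506793] [ 0.34716313  0.93778569 -0.00275795  0.00530672] 0.00584648180293343 [-0.06146106 -0.43363124 -0.124982  ]
```

View pics/scene2c.png

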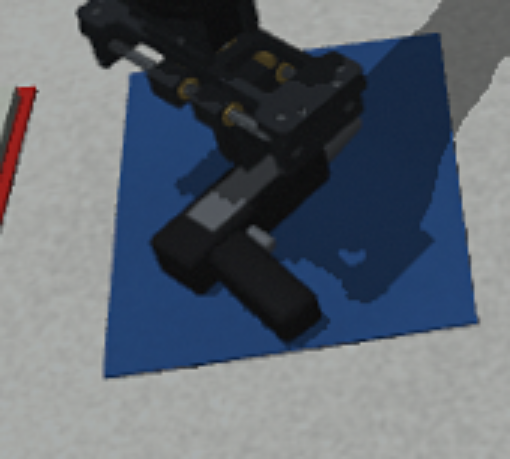

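View pics/top2c.png

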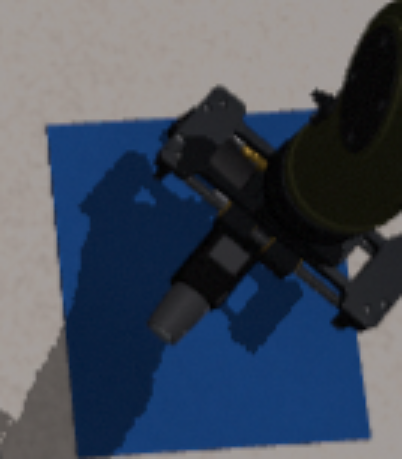

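```bash
python3 - <<'E'
from h import *
for n,(r0,r1,c0,c1) in {'scene':(180,300,130,240),'top':(130,230,380,490)}.items():
    a=np.load(f'{n}2.npz')['img'][r0:r1,c0:c1]
    a=np.clip(a.astype(float)*2.2,0,255).astype(np.uint8)
    cv2.imwrite(f'pics/{n}2z.png',cv2.resize(a,None,fx=5,fy=5,interpolation=cv2.INTER_CUBIC)[:,:,::-1])
E
```

```text
(no output)
```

View pics/scene2z.png

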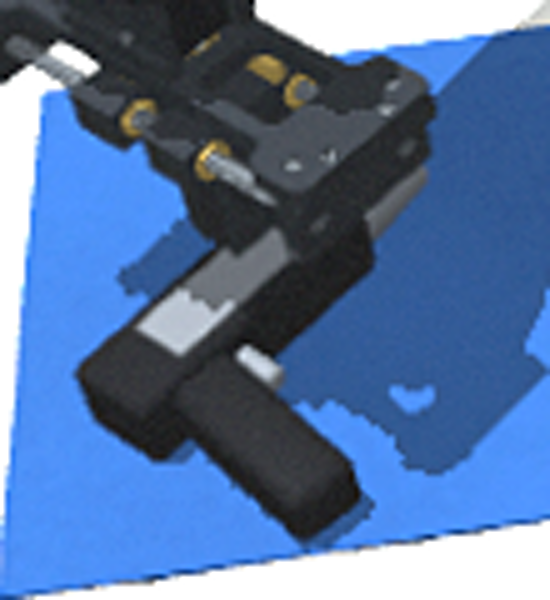

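View pics/top2z.png

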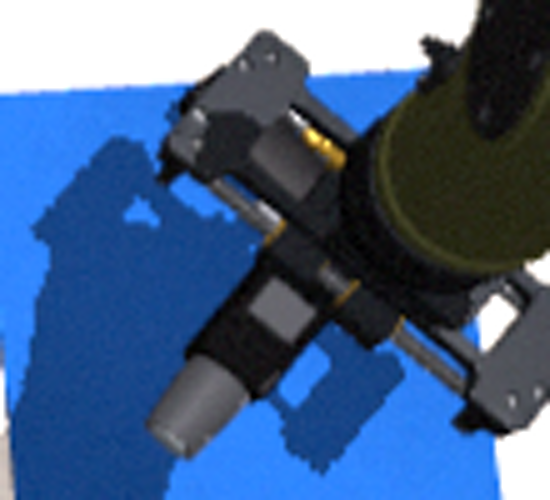

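```bash
python3 - <<'E' | tail -30
from m2 import *
for n in ['scene','top']:
    p=dict(np.load(f'{n}2.npz'))
    o=np.clip(p['img'].astype(float)*2.2,0,255).astype(np.uint8); r=render(p,.5921,-.2817,2.4336)>.5
    cs,_=cv2.findContours(r.astype(np.uint8),cv2.RETR_EXTERNAL,cv2.CHAIN_APPROX_NONE); 
    v,u=np.nonzero(r); o=cv2.resize(o,None,fx=5,fy=5,interpolation=cv2.INTER_CUBIC)
    cv2.drawContours(o,[c*5+2 for c in cs],-1,(255,255,0),1)
    o=o[(v.min()-15)*5:(v.max()+20)*5,(u.min()-20)*5:(u.max()+30)*5]
    cv2.imwrite(f'pics/ov_{n}.png',o[:600,:800,::-1])
    m=np.load(f'{n}2_sc.npy'); Z=maskpts(p,cv2.erode(m.astype(np.uint8),np.ones((3,3)))>0)
    c,s=np.cos(2.4336),np.sin(2.4336); d=Z[:,:2]-[.5921,-.2817]; X=c*d[:,0]+s*d[:,1]; Y=-s*d[:,0]+c*d[:,1]
    for x0 in range(-90,90,15):
        k=(X*1000>x0)&(X*1000<x0+15)&(abs(Y)<.015)
        if k.sum()>5: print(n,x0,k.sum(),np.percentile(Z[k,2],[10,50,90]))
    k=(Y<-.05)&(Y>-.085); print('handle',k.sum(),np.percentile(Z[k,2],[10,50,90]))
E
```

```text
er [0.4552 0.0629 0.0538] [0.9673 0.0153 0.2533] lean deg 14.6732570077499 yaw 0.9050605506833203 716 0.0017844712212586329
long region 379 407 151 179
all [0.4539 0.1886 0.054 ] [ 0.9805 -0.1013  0.1686] lean deg 9.704160638854693 yaw -5.900119340315963 756 0.0018838716890741307
er [0.4541 0.1885 0.054 ] [ 0.9817 -0.1     0.1619] lean deg 9.317181646604007 yaw -5.815538064359544 649 0.001817488159192454
table [0.5902 0.0881 0.0142] [0.0653 0.0315 0.0466]
table top [0.5588 0.1217 0.0007] 0.001581245812026543
scene muz [ 0.5227 -0.2332  0.022 ] org [ 0.59   -0.2837  0.004 ] len 0.08413279986452875 yaw 143.09731666775127
1861
top muz [ 0.52   -0.2304  0.022 ] org [ 0.5877 -0.2745  0.004 ] len 0.08083109106528517 yaw 146.8776219861366
1448
scene 2460 2480.0
top 1637 1839.0
scene -90 118 [0.0201 0.0375 0.0409]
scene -75 88 [0.0387 0.0403 0.0418]
scene -60 92 [0.039  0.0411 0.0427]
scene -45 90 [0.0394 0.0411 0.0427]
scene -30 83 [0.0393 0.0414 0.0428]
scene -15 74 [0.0386 0.0399 0.0414]
scene 0 30 [0.0385 0.0401 0.0419]
scene 45 15 [0.0204 0.0249 0.0291]
scene 60 17 [0.0199 0.0237 0.0266]
handle 260 [0.0292 0.0356 0.0375]
top -15 20 [0.0398 0.0413 0.0425]
top 0 77 [0.0387 0.0402 0.0426]
top 15 79 [0.0385 0.0402 0.042 ]
top 30 82 [0.0359 0.0395 0.0417]
top 45 69 [0.0343 0.0381 0.0401]
top 60 69 [0.0333 0.0367 0.0389]
top 75 43 [0.0308 0.0341 0.0377]
handle 21 [0.0342 0.0362 0.0381]
```

View pics/ov_scene.png

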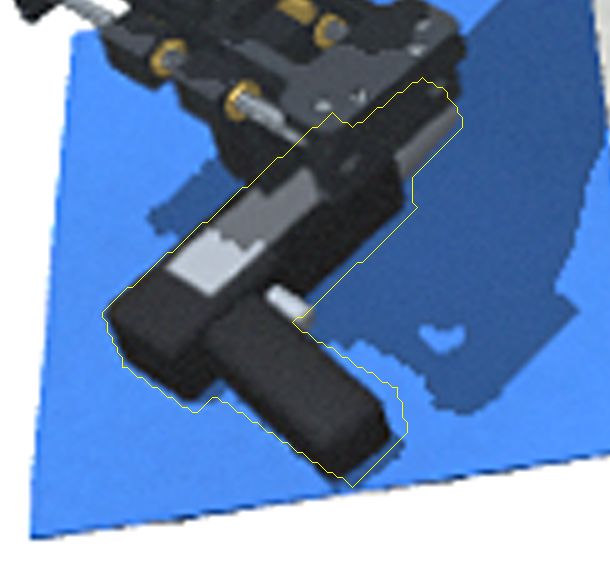

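View pics/ov_top.png

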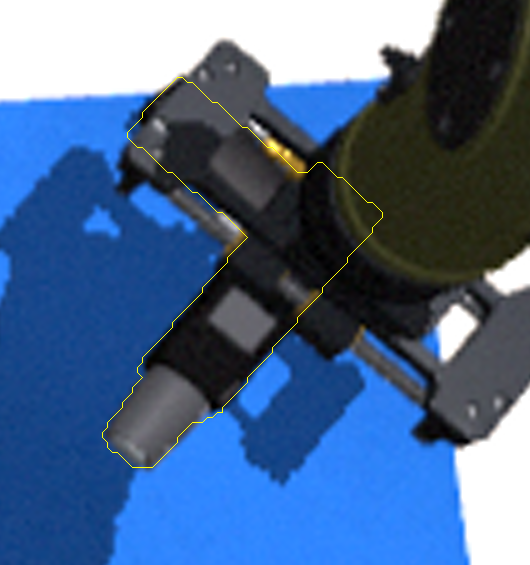

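```bash
python3 - <<'E' | tail -4
from m2 import *
p=P['scene']
j=np.array([.651,.759,0])*.044
for z in (.056,.076,.096): print(z,proj(p,np.array([[.6,-.2878,z]+j,[.6,-.2878,z]-j])))
E
python3 look.py 3
python3 - <<'E'
import cv2
a=cv2.imread('pics/scene1.png')[190:250,130:230]; cv2.imwrite('pics/s1z.png',cv2.resize(cv2.convertScaleAbs(a,alpha=2.2),None,fx=8,fy=8))
E
```

```text
0.076 [[190.5549 231.8171]
 [159.094  213.2315]]
0.096 [[188.6202 224.8137]
 [156.7892 206.229 ]]
scene 0.64 145 215 214 287
top 0.65 410 444 155 220
7.45 [ 0.59826594 -0.28699427  0.04516646] [ 0.34716248  0.93778534 -0.0027489   0.00541465] 0.00898173442776642 [-0.30430573 -0.51223038 -0.46207319]
```

View pics/s1z.png

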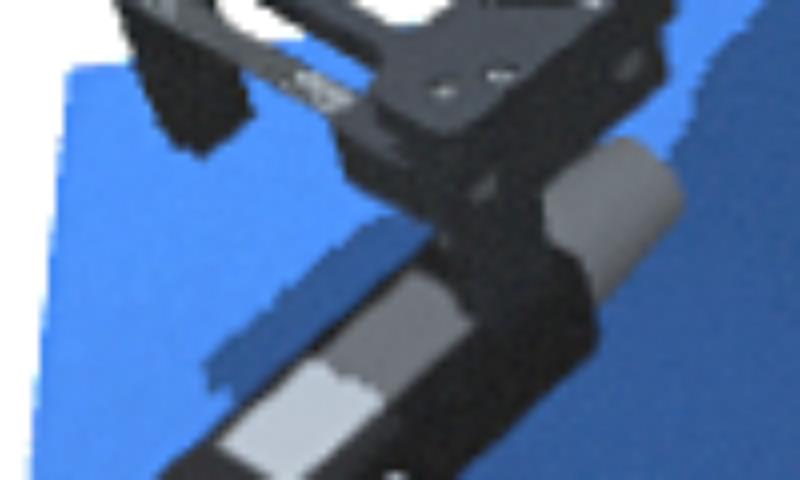

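Request:
carry_out --pt "0 0 0.03" --pt "0 0 0.05" --pt "0 0 0.05" --pt "0 0 0.05" --pt "0 0 0.05" --pt "0 0 0.05" --pt "0 0 0.05" --pt "0 0 0.05" --roll '[0,0,0,0,0,0,0,0]' --gripper 1.0

```text
clock: 8.12
tool_pos: [0.5977, -0.2867, 0.0942]
eef_rot: [0.347, 0.938, -0.003, 0.005]
contact_force: [0.5, -0.3, 0.8]
opening: 0.586
```

```bash
python3 look.py 4; python3 - <<'E'
from h import *
np.set_printoptions(precision=4,suppress=True)
from plant import status
s=status.get_state(); t=s['tool_pos']
for n in ['scene','top']:
    p=dict(np.load(f'{n}4.npz')); v,u=np.nonzero(p['range_z']>0); W=world(p,np.stack([u,v],1))
    d=W-t; a=np.radians(49.4); Y=d[:,0]*np.cos(a)+d[:,1]*np.sin(a); X=-d[:,0]*np.sin(a)+d[:,1]*np.cos(a)
    k=(abs(X)<.06)&(abs(Y)<.12)&(W[:,2]>.05)&(W[:,2]<.3); print(n,k.sum())
    for y0 in np.arange(-.12,.12,.015):
        kk=k&(Y>=y0)&(Y<y0+.015)
        if kk.sum()>3: print('y %.3f'%y0,kk.sum(),'z-tcp min/5/50/max',np.percentile(d[kk,2],[0,3,50,100]),'x at low',np.percentile(X[kk],[2,50,98]))
a=np.load('scene4.npz')['img'][150:260,100:250]
cv2.imwrite('pics/s4z.png',cv2.resize(cv2.convertScaleAbs(a,alpha=2.2),None,fx=5,fy=5)[:,:,::-1])
E
```

```text
scene 0.8 145 215 207 287
top 0.67 409 454 145 221
8.3167 [ 0.59816093 -0.28691893  0.09484859] [ 0.34716925  0.9377842  -0.00272977  0.00518241] 0.7675054925854409 [-0.41719724  0.73774075 -0.89558115]
scene 4223
y -0.105 11 z-tcp min/5/50/max [0.1113 0.1146 0.1245 0.1255] x at low [-0.0302 -0.0125 -0.0025]
y -0.090 198 z-tcp min/5/50/max [0.0807 0.0856 0.1091 0.1271] x at low [-0.0328 -0.0251 -0.0049]
y -0.075 157 z-tcp min/5/50/max [0.0837 0.0882 0.122  0.1265] x at low [-0.0323 -0.0219 -0.0042]
y -0.060 96 z-tcp min/5/50/max [0.0886 0.0903 0.1058 0.1261] x at low [-0.0332 -0.0213 -0.0147]
y -0.045 310 z-tcp min/5/50/max [0.0174 0.0295 0.099  0.1729] x at low [-0.0321 -0.0191  0.0066]
y -0.030 272 z-tcp min/5/50/max [0.0151 0.02   0.0951 0.2039] x at low [-0.0308 -0.0157  0.0084]
y -0.015 163 z-tcp min/5/50/max [0.0933 0.097  0.1332 0.2048] x at low [-0.0343 -0.0221 -0.0169]
y 0.000 428 z-tcp min/5/50/max [0.093  0.0977 0.1418 0.2051] x at low [-0.0344 -0.0179  0.0169]
y 0.015 663 z-tcp min/5/50/max [0.0175 0.0977 0.144  0.2051] x at low [-0.0307 -0.0137  0.0294]
y 0.030 631 z-tcp
[... 1013 characters left out ...]
1] x at low [0.0205 0.0312 0.0384]
y 0.000 146 z-tcp min/5/50/max [0.0901 0.0967 0.1653 0.2051] x at low [0.0206 0.0319 0.0387]
y 0.015 193 z-tcp min/5/50/max [0.093  0.0967 0.1354 0.2047] x at low [0.0078 0.024  0.0358]
y 0.030 255 z-tcp min/5/50/max [0.0185 0.0405 0.1223 0.2049] x at low [-0.0222  0.0155  0.0328]
y 0.045 276 z-tcp min/5/50/max [0.0213 0.0918 0.1061 0.1261] x at low [-0.0226  0.0036  0.0338]
y 0.060 246 z-tcp min/5/50/max [0.0851 0.0956 0.1235 0.1277] x at low [-0.0295  0.0045  0.0337]
y 0.075 299 z-tcp min/5/50/max [0.0843 0.0963 0.1244 0.1277] x at low [-0.0324  0.0062  0.0347]
y 0.090 122 z-tcp min/5/50/max [0.1063 0.114  0.1244 0.1279] x at low [-0.0308  0.0029  0.0343]
```

View pics/s4z.png

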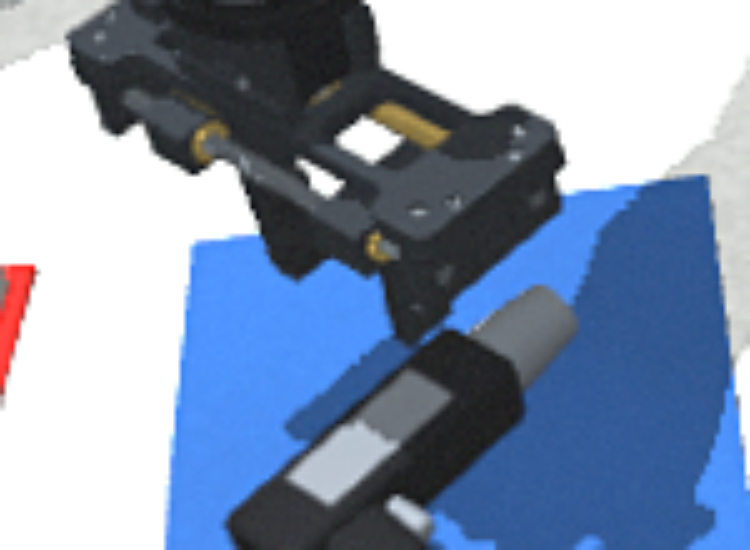

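```bash
python3 look.py 5; python3 - <<'E'
from h import *
np.set_printoptions(precision=4,suppress=True)
from plant import status
s=status.get_state(); t=s['tool_pos']; print(s['opening'])
for n in ['scene','top']:
    p=dict(np.load(f'{n}5.npz')); v,u=np.nonzero(p['range_z']>0); W=world(p,np.stack([u,v],1))
    d=W-t; a=np.radians(49.4); Y=d[:,0]*np.cos(a)+d[:,1]*np.sin(a); X=-d[:,0]*np.sin(a)+d[:,1]*np.cos(a)
    k=(abs(X)<.06)&(abs(Y)<.08)&(d[:,2]>-.03)&(d[:,2]<.075)
    for kk in (k&(Y<0),k&(Y>0)):
        if kk.sum()>3: print(n,kk.sum(),'Y',np.percentile(Y[kk],[2,50,98]),'X',np.percentile(X[kk],[2,50,98]),'z',np.percentile(d[kk,2],[1,5,50]))
E
```

```text
scene 0.81 145 215 208 288
top 0.85 411 452 148 219
8.5167 [ 0.59827842 -0.28700918  0.09514966] [ 0.3471626   0.93778528 -0.00274758  0.00541714] 0.9507935645846233 [-0.41195039  0.15048239 -0.00120307]
0.9507935645846233
scene 238 Y [-0.0476 -0.0349 -0.031 ] X [-0.0094 -0.005   0.01  ] z [0.0179 0.0204 0.0428]
scene 99 Y [0.0366 0.0486 0.0512] X [-0.0104 -0.007   0.0099] z [0.0176 0.0209 0.0323]
top 64 Y [-0.0477 -0.0401 -0.034 ] X [-0.0073  0.0076  0.0101] z [0.0189 0.0209 0.038 ]
top 11 Y [0.0413 0.0432 0.0506] X [0.0016 0.0074 0.0082] z [0.0177 0.019  0.0326]
```

Request:
carry_out --pt "0 0 -0.03" --pt "0 0 -0.06" --pt "0 0 -0.085" --pt "0 0 -0.095" --pt "0 0 -0.102" --pt "0 0 -0.102" --pt "0 0 -0.102" --roll '[0,0,0,0,0,0,0]'

```text
clock: 9.1
tool_pos: [0.5991, -0.2873, -0.0059]
eef_rot: [0.347, 0.938, -0.003, 0.006]
contact_force: [0.2, 0.3, 0.7]
opening: 0.999
```

Request:
carry_out --pt "0 0 0" --pt "0 0 0" --pt "0 0 0" --pt "0 0 0" --pt "0 0 0" --pt "0 0 0" --pt "0 0 0" --pt "0 0 0" --roll '[0,0,0,0,0,0,0,0]' --gripper 0.0 --grip_force 6

```text
clock: 9.77
tool_pos: [0.5982, -0.2883, -0.0058]
eef_rot: [0.347, 0.938, -0.003, 0.006]
contact_force: [-2.6, -0.9, 2.7]
opening: 0.481
```

Request:
carry_out --pt "0 0 0" --pt "0 0 0" --pt "0 0 0" --pt "0 0 0" --roll '[0,0,0,0]'

```text
clock: 10.1
tool_pos: [0.5982, -0.2883, -0.0058]
eef_rot: [0.348, 0.938, -0.004, 0.006]
contact_force: [-1.0, -0.7, 0.8]
opening: 0.475
```

Request:
carry_out --pt "0 0 0.003" --pt "0 0 0.006" --pt "0 0 0.009" --pt "0 0 0.012" --pt "0 0 0.015" --pt "0 0 0.015" --roll '[0,0,0,0,0,0]'

```text
clock: 10.6
tool_pos: [0.5988, -0.2884, 0.01]
eef_rot: [0.347, 0.938, -0.003, 0.006]
contact_force: [0.8, -0.1, -2.4]
opening: 0.477
```

```bash
cat > fit6.py <<'E'
# fit scanner pose along grasp: unknown pitch & z; uses depth points of barrel top in both views
from h import *
import sys
i=sys.argv[1]; yaw=float(sys.argv[2])
s=status.get_state(); t=s['tool_pos']
np.set_printoptions(precision=4,suppress=True)
c,sn=np.cos(yaw),np.sin(yaw)
for n in ['scene','top']:
    p=dict(np.load(f'{n}{i}.npz'))
    v,u=np.nonzero(p['range_z']>0); W=world(p,np.stack([u,v],1)); d=W-t
    X=c*d[:,0]+sn*d[:,1]; Y=-sn*d[:,0]+c*d[:,1]
    k=(abs(Y)<.013)&(X>-.085)&(X<.055)&(d[:,2]>.02)&(d[:,2]<.075)&((X<-.018)|(X>.018))
    out=[]
    for x0 in np.arange(-.08,.06,.01):
        kk=k&(X>=x0)&(X<x0+.01)
        if kk.sum()>4: out.append((round(x0+.005,3),int(kk.sum()),round(float(np.median(d[kk,2])),4)))
    print(n,out)
    A=X[k];B=d[k,2]
    if len(A)>20:
        g=np.ones(len(A),bool)
        for _ in range(6):
            f=np.polyfit(A[g],B[g],1); g=abs(B-np.polyval(f,A))<.005
        print(n,'pitch deg (nose down +)',-np.degrees(np.arctan(f[0])),'top at tcp',f[1],g.sum())
E
python3 look.py 6; python3 fit6.py 6 2.434
```

```text
scene 0.72 144 200 229 283
top 0.83 410 442 144 218
10.8 [ 0.59813637 -0.2882481   0.00911132] [ 0.34748264  0.93766287 -0.00351549  0.0056386 ] 0.47909524198245534 [ 0.28219046 -0.00900313 -2.86859604]
scene [(np.float64(-0.075), 97, 0.0416), (np.float64(-0.065), 52, 0.0472), (np.float64(-0.055), 55, 0.0479), (np.float64(-0.045), 53, 0.048), (np.float64(-0.035), 49, 0.048), (np.float64(-0.025), 49, 0.0479), (np.float64(-0.015), 8, 0.0477)]
scene pitch deg (nose down +) -2.140626613187217 top at tcp 0.04927060194167529 316
top [(np.float64(0.015), 9, 0.0464), (np.float64(0.025), 49, 0.0467), (np.float64(0.035), 45, 0.0458), (np.float64(0.045), 47, 0.0462), (np.float64(0.055), 25, 0.0442)]
top pitch deg (nose down +) 2.8682019537633408 top at tcp 0.047858973441598014 172
```

View pics/scene6c.png

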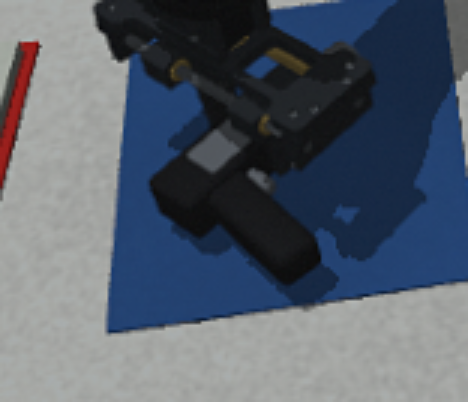

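Request:
carry_out --pt "0 0 -0.005" --pt "0 0 -0.01" --pt "0 0 -0.013" --pt "0 0 -0.013" --roll '[0,0,0,0]'

```text
clock: 11.13
tool_pos: [0.5973, -0.2878, -0.0052]
eef_rot: [0.347, 0.938, -0.003, 0.005]
contact_force: [-0.8, 0.2, -3.1]
opening: 0.475
```

Request:
carry_out --pt "0 0 0" --pt "0 0 0" --pt "0 0 0.004" --pt "0 0 0.008" --pt "0 0 0.012" --pt "0 0 0.015" --pt "0 0 0.015" --pt "0 0 0.015" --roll '[0,0,0,0,0,0,0,0]' --gripper 0.0 --grip_force 3

```text
clock: 11.8
tool_pos: [0.5978, -0.2881, 0.0104]
eef_rot: [0.347, 0.938, -0.004, 0.005]
contact_force: [0.9, -0.5, -0.4]
opening: 0.476
```

```bash
python3 look.py 7; python3 fit6.py 7 2.434
```

```text
scene 0.81 143 199 228 279
top 0.94 410 442 152 219
12.0 [ 0.59732317 -0.28791153  0.00975155] [ 0.3474668   0.93767441 -0.00348626  0.00462332] 0.47773911950441206 [ 0.65172475 -0.33160991 -0.5672963 ]
scene [(np.float64(-0.075), 108, 0.0451), (np.float64(-0.065), 51, 0.0593), (np.float64(-0.055), 51, 0.0581), (np.float64(-0.045), 46, 0.056), (np.float64(-0.035), 49, 0.0547), (np.float64(-0.025), 39, 0.0527), (np.float64(-0.015), 7, 0.0504)]
scene pitch deg (nose down +) 8.61598093280611 top at tcp 0.04901376520193199 264
top [(np.float64(0.015), 8, 0.0418), (np.float64(0.025), 47, 0.0408), (np.float64(0.035), 51, 0.0384), (np.float64(0.045), 49, 0.0355), (np.float64(0.055), 26, 0.0327)]
top pitch deg (nose down +) 14.162881172802246 top at tcp 0.04681174951231376 177
```

Request:
carry_out --pt "0 0 0" --pt "0 0 0" --pt "0 0 0" --pt "0 0 0.01" --pt "0 0 0.03" --pt "0 0 0.06" --pt "0 0 0.09" --pt "0 0 0.12" --roll '[0,0,0,0,0,0,0,0]' --gripper 0.0 --grip_force 35

```text
clock: 12.67
tool_pos: [0.5967, -0.2876, 0.1313]
eef_rot: [0.347, 0.938, -0.003, 0.004]
contact_force: [0.2, 0.7, -2.8]
opening: 0.473
```

Request:
carry_out --pt "0 0 0.02" --pt "0 0 0.02" --pt "0 0 0.02" --roll '[0,0,0]'

```text
clock: 12.92
tool_pos: [0.5971, -0.2878, 0.1526]
eef_rot: [0.347, 0.938, -0.004, 0.005]
contact_force: [0.1, -0.0, -2.2]
opening: 0.472
```

```bash
cat > fit7.py <<'E'
# full 6D-ish fit: silhouette in both views, unknown x,y,z,yaw,pitch; occluders masked by ignoring pixels where gripper covers (depth nearer than model)
from m2 import proj,parts
from h import *
from scipy.optimize import minimize
import sys
i=sys.argv[1]; yaw0=float(sys.argv[2]); ns=sys.argv[3].split(',') if len(sys.argv)>3 else ['scene','top']
t=status.get_state()['tool_pos']
np.set_printoptions(precision=4,suppress=True)
P={n:dict(np.load(f'{n}{i}.npz')) for n in ns}
def R(yaw,pit):
    c,s=np.cos(yaw),np.sin(yaw); cp,sp=np.cos(pit),np.sin(pit)
    return np.array([[c,-s,0],[s,c,0],[0,0,1]])@np.array([[cp,0,sp],[0,1,0],[-sp,0,cp]])
# surface sample points of model for depth
def samp():
    o=[]
    for x in np.arange(-84,45,2.):
        for y in np.arange(-20,21,2.): o.append((x,y,36,0,0,1))
        for z in np.arange(1,36,2.): o.append((x,-21,z,0,-1,0)); o.append((x,21,z,0,1,0))
    for y in np.arange(-20,21,2.):
        for z in np.arange(1,36,2.): o.append((-85,y,z,-1,0,0))
    for x in np.arange(46,85,2.):
        r=17.5-(x-45)/40*3
        for a in np.arange(0,2*np.pi,.12): o.append((x,r*np.cos(a),18+r*np.sin(a),.075,np.cos(a),np.sin(a)))
    for x in np.arange(-75,-44,2.):
        for y in np.arange(-99,-22,2.): o.append((x,y,32,0,0,1))
    return np.array(o)
S=samp()
def cost(v,full=False):
    x,y,z,yaw,pit=v; Rm=R(yaw,pit); g=Rm@np.array([-8,0,18])/1000
    o=t+[x,y,z]-g
    W=S[:,:3]/1000@Rm.T+o; N=S[:,3:]@Rm.T
    tot=0;cnt=[]
    for n,p in P.items():
        T=p['world_from_camera']; vis=((T[:3,3]-W)*N).sum(1)/np.linalg.norm(T[:3,3]-W,axis=1)>.2
        Wv=W[vis]; uv=proj(p,Wv); ui=uv.round().astype(int); ok=(ui[:,0]>=0)&(ui[:,0]<640)&(ui[:,1]>=0)&(ui[:,1]<400)
        zc=((Wv-T[:3,3])@T[:3,2])
        d=np.zeros(len(Wv)); rz=p['range_z'][ui[ok,1],ui[ok,0]]; d=(rz-zc[ok]); d=d[rz>0]
        # occluded (measured nearer by >12mm): fixed mild cost
        e=np.clip(np.abs(d),0,.012); e=np.where(d<-.012,.006,e)
        tot+=(e**2).sum()/ (len(e)+1)
        cnt.append((n,len(e),float((abs(d)<.004).mean())))
    return (tot,cnt) if full else tot*1e4
best=None
for p0 in (.1,.2,.3):
    v0=np.array([0,0,.030,yaw0,p0]); sx=np.vstack([v0]+[v0+d for d in np.diag([.008,.008,.008,.08,.1])])
    r=minimize(cost,v0,method='Nelder-Mead',options=dict(initial_simplex=sx,maxiter=600))
    if best is None or r.fun<best.fun: best=r
v=best.x; Rm=R(v[3],v[4]); o=t+v[:3]-Rm@np.array([-8,0,18])/1000; mz=o+Rm@np.array([85,0,18])/1000
print('fit',v,'pitch',np.degrees(v[4]),'yaw',np.degrees(v[3]),best.fun,cost(v,True)[1])
print('tool',t,'muzzle',mz,'muzzle-tool',mz-t,'fwd',(mz-t)@[np.cos(v[3]),np.sin(v[3]),0],'side',(mz-t)@[-np.sin(v[3]),np.cos(v[3]),0])
E
sed -i 's/^from m import plane$//; s/^from m2/from m2/' m2.py
python3 look.py 8; python3 fit6.py 8 2.434; python3 fit7.py 8 2.434 | tail -2;python3 fit7.py 8 2.434 scene| tail -2;python3 fit7.py 8 2.434 top| tail -2
```

```text
scene 0.57 123 192 174 228
top 0.66 425 469 119 213
13.1167 [ 0.59529188 -0.28713833  0.149329  ] [ 0.34727744  0.93775362 -0.00347312  0.00211399] 0.4701790633057904 [-0.79256666 -0.17952196 -2.61596575]
scene [(np.float64(-0.075), 150, 0.0489), (np.float64(-0.065), 55, 0.062), (np.float64(-0.055), 54, 0.0603), (np.float64(-0.045), 54, 0.0583), (np.float64(-0.035), 51, 0.0569), (np.float64(-0.025), 46, 0.0546), (np.float64(-0.015), 12, 0.053)]
scene pitch deg (nose down +) 8.292465710507857 top at tcp 0.05147212630054387 309
top [(np.float64(0.015), 15, 0.0424), (np.float64(0.025), 70, 0.0405), (np.float64(0.035), 67, 0.0387), (np.float64(0.045), 71, 0.0369), (np.float64(0.055), 40, 0.0332)]
top pitch deg (nose down +) 13.4795915526109 top at tcp 0.046860457717266574 261
fit [0.0019 0.0018 0.029  2.4256 0.2141] pitch 12.264858108792772 yaw 138.9748354828508 0.5433307074350897 [('scene', 3935, 0.44701397712833546), ('top', 2434, 0.4227608874281019)]
tool [ 0.5953 -0.2871  0.1493] muzzle [ 0.5286 -0.2257  0.1586] muzzle-tool [-0.0667  0.0614  0.0092] fwd 0.09061720783728663 side -0.0025858060685859247
fit [0.0007 0.0019 0.0318 2.4162 0.1649] pitch 9.445548980760735 yaw 138.43883414587827 0.2703958510118033 [('scene', 3946, 0.44652812975164724)]
tool [ 0.5953 -0.2871  0.1493] muzzle [ 0.5273 -0.2244  0.1659] muzzle-tool [-0.0679  0.0627  0.0166] fwd 0.09245305264826584 side -0.001856195172815708
fit [0.0028 0.0024 0.0257 2.4379 0.1713] pitch 9.816683491983962 yaw 139.68003704630743 0.22635136634207315 [('top', 2435, 0.4464065708418891)]
tool [ 0.5953 -0.2871  0.1493] muzzle [ 0.5282 -0.2255  0.1592] muzzle-tool [-0.0671  0.0617  0.0098] fwd 0.09107741037558345 side -0.0036128272226849155
```

View pics/scene8c.png

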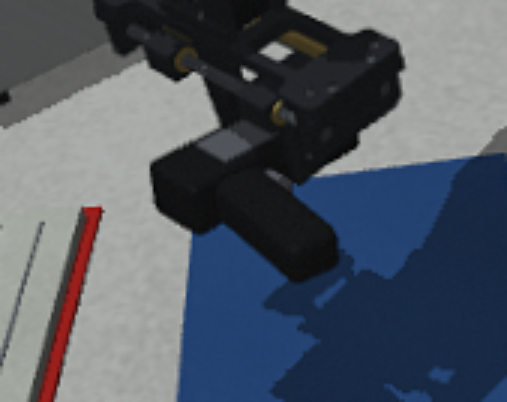

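```bash
cat > lab.py <<'E'
from h import *
import pickle
np.set_printoptions(precision=4,suppress=True)
p=pickle.load(open('scene0.pkl','rb'))
pl={'short':([.4554,.3029,.0553],[.9837,-.068,.1664]),'middle':([.4552,.0629,.0538],[.9673,.0153,.2533]),'long':([.4541,.1885,.054],[.9817,-.1,.1619])}
co={'short':[(603,145),(730,148),(582,280),(712,283)],'middle':[(78,182),(213,172),(85,325),(217,318)],'long':[(357,157),(490,159),(343,290),(477,297)]}
tips={'short':(442,162),'middle':(340,169),'long':(392,164)}
T=p['world_from_camera']
def inter(uv,c,n):
    d=np.concatenate([rays(p,uv),np.ones((len(uv),1))],1)@T[:3,:3].T
    return T[:3,3]+d*(((np.array(c)-T[:3,3])@n)/(d@n))[:,None]
for q in pl:
    c,n=map(np.array,pl[q]); n=n/np.linalg.norm(n)
    uv=np.array(co[q],float)/5+[310-.4,120-.4]
    K=inter(uv,c,n); TL,TR,BL,BR=K
    print(q,'w',np.linalg.norm(TR-TL),np.linalg.norm(BR-BL),'h',np.linalg.norm(TL-BL),np.linalg.norm(TR-BR))
    print('  label', (BL+BR)/2+((TL+TR)/2-(BL+BR)/2)*40/70,'tip',inter(np.array([tips[q]],float),c,n)[0],'bot',(BL+BR)/2)
E
python3 lab.py
```

```text
short w 0.06101823852046852 0.06488419137549159 h 0.0729868918701443 0.07390471727640557
  label [0.4551 0.3054 0.0579] tip [0.4559 0.3076 0.0544] bot [0.4622 0.3061 0.0165]
middle w 0.06119151654355713 0.0620165104832147 h 0.0723901155388204 0.07444979066382296
  label [0.4541 0.0635 0.0578] tip [0.455  0.0653 0.0543] bot [0.4647 0.0651 0.0172]
long w 0.060998823049793316 0.06428738945030638 h 0.0711867303904935 0.07444672912388026
  label [0.4533 0.1893 0.0592] tip [0.4535 0.1868 0.0568] bot [0.4601 0.1893 0.0182]
```

Request:
carry_out --pt "-0.02 0.0 0" --pt "-0.02 0.02 0" --pt "-0.02 0.05 0" --pt "-0.02 0.09 0" --pt "-0.015 0.13 0" --pt "-0.01 0.17 0" --pt "-0.005 0.21 0" --pt "0 0.25 0" --roll '[0.1,0.2,0.32,0.44,0.55,0.64,0.64,0.64]'

```text
clock: 13.78
tool_pos: [0.5944, -0.0355, 0.148]
eef_rot: [0.035, 0.999, -0.002, 0.002]
contact_force: [0.5, 0.6, -2.1]
opening: 0.475
```

Request:
carry_out --pt "0 0.04 0" --pt "0 0.08 0" --pt "0 0.12 0" --pt "0 0.16 0" --pt "0 0.2 0" --pt "0 0.24 0" --pt "0 0.27 0" --pt "0 0.29 0" --roll '[0,0,0,0,0,0,0,0]'

```text
clock: 14.45
tool_pos: [0.5924, 0.2599, 0.1466]
eef_rot: [0.032, 0.999, -0.001, 0.001]
contact_force: [0.6, 0.1, -2.0]
opening: 0.472
```

Request:
carry_out --pt "0.002 0.032 -0.02" --pt "0.002 0.032 -0.045" --pt "0.002 0.032 -0.055" --pt "0.002 0.032 -0.055" --pt "0.002 0.032 -0.055" --roll '[0,0,0,0,0]'

```text
clock: 14.87
tool_pos: [0.5942, 0.29, 0.0905]
eef_rot: [0.033, 0.999, -0.003, -0.0]
contact_force: [0.8, -0.4, -2.2]
opening: 0.472
```

```bash
python3 look.py 9; python3 fit7.py 9 3.07 | tail -2;python3 fit7.py 9 3.07 scene| tail -2;python3 fit7.py 9 3.07 top| tail -2
```

```text
scene 0.96 453 520 166 211
top 0.65 170 199 141 220
15.0667 [0.59566422 0.29129045 0.09300489] [ 3.30805388e-02  9.99450975e-01 -8.82055540e-04  1.62722035e-03] 0.4739897121324464 [-0.64539705 -0.2643553  -1.62929042]
fit [0.0014 0.0007 0.0256 3.0575 0.1745] pitch 9.99695666266464 yaw 175.18048056463957 0.5429945683952656 [('scene', 3904, 0.5463627049180327), ('top', 3609, 0.3247436963147686)]
tool [0.5957 0.2913 0.093 ] muzzle [0.5058 0.2997 0.1024] muzzle-tool [-0.0899  0.0084  0.0094] fwd 0.09024395692845162 side -0.0007960260301584887
fit [-0.001   0.002   0.0249  3.0154  0.1833] pitch 10.50182170379731 yaw 172.77237581790416 0.2417835146351659 [('scene', 3879, 0.539829853054911)]
tool [0.5957 0.2913 0.093 ] muzzle [0.504  0.3048 0.1009] muzzle-tool [-0.0917  0.0135  0.0079] fwd 0.0926730017552476 side -0.001824903699243285
fit [0.0033 0.0014 0.028  3.0771 0.1902] pitch 10.89753772866591 yaw 176.30445420693144 0.2739291242663689 [('top', 3610, 0.33157894736842103)]
tool [0.5957 0.2913 0.093 ] muzzle [0.5078 0.2986 0.1034] muzzle-tool [-0.0879  0.0073  0.0104] fwd 0.08816051155706567 side -0.0016189273418329277
```

View pics/scene9c.png

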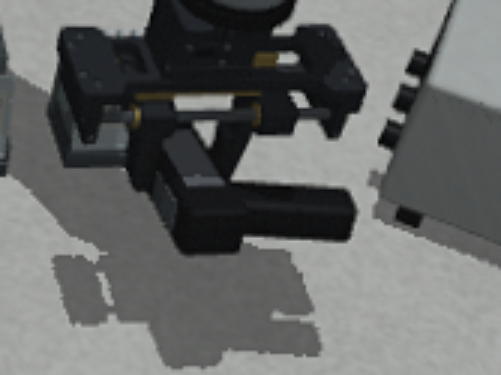

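View pics/top9c.png

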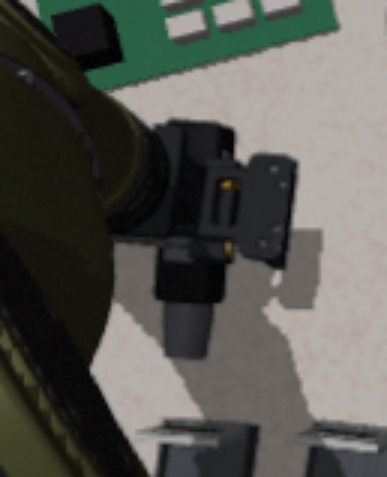

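Request:
carry_out --pt "-0.001 0.001 -0.015" --pt "-0.001 0.001 -0.03" --pt "-0.001 0.001 -0.036" --pt "-0.001 0.001 -0.036" --pt "-0.001 0.001 -0.036" --pt "-0.001 0.001 -0.036" --pt "-0.001 0.001 -0.036" --pt "-0.001 0.001 -0.036" --roll '[0,0,0,0,0,0,0,0]'

```text
clock: 15.73
tool_pos: [0.5951, 0.2926, 0.0578]
eef_rot: [0.033, 0.999, -0.001, 0.002]
contact_force: [0.1, -0.0, -2.4]
opening: 0.474
```

```bash
python3 look.py 10; python3 fit7.py 10 3.07 | tail -2;python3 fit7.py 10 3.07 scene| tail -2;python3 fit7.py 10 3.07 top| tail -2
```

```text
scene 0.61 450 517 179 222
top 0.85 176 202 146 222
15.9333 [0.59478484 0.29234868 0.0572628 ] [ 3.30850046e-02  9.99450641e-01 -7.87423168e-04  1.78276992e-03] 0.4698370629837487 [ 0.03432    -0.11732937 -2.11484766]
fit [0.0026 0.0011 0.028  3.0656 0.1871] pitch 10.71789493894983 yaw 175.64493330839488 0.5311070360011902 [('scene', 3904, 0.5414959016393442), ('top', 3608, 0.3567073170731707)]
tool [0.5948 0.2923 0.0573] muzzle [0.5063 0.3004 0.068 ] muzzle-tool [-0.0885  0.0081  0.0107] fwd 0.08883720777016973 side -0.0013286057653405983
fit [0.0012 0.0026 0.0276 3.0311 0.1939] pitch 11.112506122572086 yaw 173.66911704467725 0.2454370975764281 [('scene', 3897, 0.5296381832178599)]
tool [0.5948 0.2923 0.0573] muzzle [0.5053 0.305  0.0669] muzzle-tool [-0.0895  0.0127  0.0096] fwd 0.09038055491658219 side -0.00272919460669322
fit [0.0027 0.0014 0.0283 3.0785 0.1932] pitch 11.067219915774025 yaw 176.38746844214137 0.2630802245849469 [('top', 3607, 0.3595785971721652)]
tool [0.5948 0.2923 0.0573] muzzle [0.5064 0.2995 0.0677] muzzle-tool [-0.0884  0.0071  0.0105] fwd 0.08867008378397598 side -0.0015303976790175065
```

View pics/top10c.png

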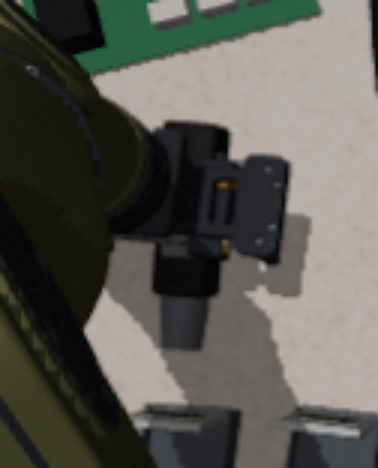

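View pics/scene10c.png

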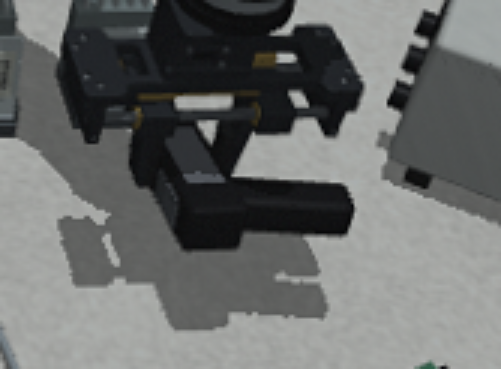

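```bash
python3 - <<'E'
from h import *
import pickle
np.set_printoptions(precision=4,suppress=True)
p=pickle.load(open('top0.pkl','rb'))
for q,(a,b,c) in {'short':((48,82),(190,96),(186,244)),'middle':((607,104),(748,104),(291,248)),'long':((313,90),(457,104),(235,243))}.items():
    A=atz(p,np.array([a,b])/5.+[155-.4,230-.4],.087); print(q,A,A.mean(0),'w',np.linalg.norm(A[0]-A[1]),'tip@.058',atz(p,c,.058)[0])
E
```

```text
short [[0.4504 0.3361 0.087 ]
 [0.445  0.2743 0.087 ]] [0.4477 0.3052 0.087 ] w 0.062090473983502106 tip@.058 [0.4566 0.2994 0.058 ]
middle [[0.4436 0.0925 0.087 ]
 [0.4444 0.0307 0.087 ]] [0.444  0.0616 0.087 ] w 0.061815015489448975 tip@.058 [0.4503 0.0618 0.058 ]
long [[0.4482 0.2211 0.087 ]
 [0.4429 0.158  0.087 ]] [0.4455 0.1895 0.087 ] w 0.06327168942232678 tip@.058 [0.4601 0.1892 0.058 ]
```

Request:
carry_out --pt "0 0.001 0" --pt "0 0.001 0" --pt "0 0.001 0" --pt "0 0.001 0" --pt "0 0.001 0" --pt "0 0.001 0" --pt "0 0.001 0" --pt "0 0.001 0" --roll '[0,0,0,0,0,0,0,0]'

```text
clock: 16.6
tool_pos: [0.5948, 0.2933, 0.0572]
eef_rot: [0.033, 0.999, -0.001, 0.002]
contact_force: [0.7, -0.1, -1.8]
opening: 0.474
```

Request:
carry_out --pt "0 0 0" --pt "0 0 0" --pt "0 0 0" --pt "0 0 0" --pt "0 0 0" --pt "0 0 0" --pt "0 0 0" --pt "0 0 0" --roll '[0,0,0,0,0,0,0,0]'

```text
clock: 17.27
tool_pos: [0.5948, 0.2934, 0.0572]
eef_rot: [0.033, 0.999, -0.001, 0.002]
contact_force: [-0.4, -0.3, -3.1]
opening: 0.471
```

Request:
carry_out --pt "0.008 0 0.015" --pt "0.01 -0.03 0.025" --pt "0.01 -0.07 0.025" --pt "0.01 -0.11 0.025" --pt "0.01 -0.15 0.025" --pt "0.01 -0.19 0.025" --pt "0.005 -0.22 0.025" --pt "0 -0.23 0.02" --roll '[0.0,0.02,0.04,0.06,0.079,0.079,0.079,0.079]'

```text
clock: 17.93
tool_pos: [0.5953, 0.0547, 0.0777]
eef_rot: [-0.002, 1.0, -0.004, 0.002]
contact_force: [-0.3, -0.7, -3.2]
opening: 0.474
```

Request:
carry_out --pt "-0.002 0.006 -0.01" --pt "-0.003 0.008 -0.018" --pt "-0.003 0.008 -0.02" --pt "-0.003 0.008 -0.02" --pt "-0.003 0.008 -0.02" --pt "-0.003 0.008 -0.02" --roll '[-0.002,-0.002,-0.002,-0.002,-0.002,-0.002]'

```text
clock: 18.43
tool_pos: [0.5927, 0.0645, 0.0578]
eef_rot: [-0.002, 1.0, -0.003, 0.003]
contact_force: [-0.3, 0.1, -2.7]
opening: 0.469
```

```bash
python3 look.py 11; python3 fit7.py 11 3.155 | tail -2;python3 fit7.py 11 3.155 scene| tail -2;python3 fit7.py 11 3.155 top| tail -2
```

```text
scene 0.61 343 408 179 232
18.6333 [0.59261452 0.06300947 0.05794407] [-0.00131355  0.99998932 -0.00365562  0.00250393] 0.47174621777556486 [-0.2129563   0.98661686 -2.47563061]
fit [0.0014 0.0031 0.0264 3.1092 0.1933] pitch 11.075647316500529 yaw 178.14271039635858 0.5363733254087458 [('scene', 2694, 0.7071269487750557), ('top', 2425, 0.0)]
tool [0.5926 0.063  0.0579] muzzle [0.5028 0.0691 0.0665] muzzle-tool [-0.0898  0.0061  0.0086] fwd 0.08995449533415921 side -0.0031535794022496287
fit [0.0014 0.0031 0.0264 3.1092 0.1933] pitch 11.075647316500529 yaw 178.14271039635858 0.17652171782424464 [('scene', 2694, 0.7071269487750557)]
tool [0.5926 0.063  0.0579] muzzle [0.5028 0.0691 0.0665] muzzle-tool [-0.0898  0.0061  0.0086] fwd 0.08995449533415921 side -0.0031535794022496287
fit [ 0.0066 -0.0046  0.0285  3.2155  0.1827] pitch 10.468607974450151 yaw 184.2356981795204 0.35985117817279866 [('top', 2418, 0.0)]
tool [0.5926 0.063  0.0579] muzzle [0.508  0.0517 0.0695] muzzle-tool [-0.0846 -0.0114  0.0116] fwd 0.08522936760145408 side 0.005075458262597331
```

Request:
carry_out --pt "0 -0.001 0" --pt "0 -0.001 0" --pt "0 -0.001 0" --pt "0 -0.001 0" --pt "0 -0.001 0" --pt "0 -0.001 0" --pt "0 -0.001 0" --pt "0 -0.001 0" --roll '[0,0,0,0,0,0,0,0]'

```text
clock: 19.3
tool_pos: [0.5926, 0.062, 0.0579]
eef_rot: [-0.001, 1.0, -0.004, 0.002]
contact_force: [0.6, -0.7, -2.6]
opening: 0.474
```

Request:
carry_out --pt "0 0 0" --pt "0 0 0" --pt "0 0 0" --pt "0 0 0" --pt "0 0 0" --pt "0 0 0" --pt "0 0 0" --pt "0 0 0" --roll '[0,0,0,0,0,0,0,0]'

```text
clock: 19.97
tool_pos: [0.5926, 0.062, 0.0579]
eef_rot: [-0.001, 1.0, -0.004, 0.002]
contact_force: [-0.2, 0.1, -2.5]
opening: 0.473
```

View pics/scene11.png

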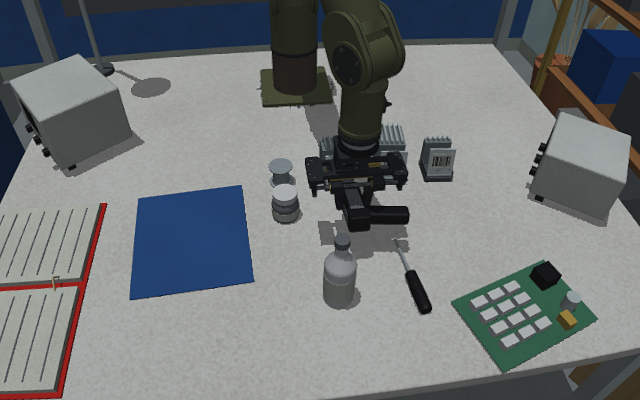

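Request:
carry_out --pt "0.008 0.0 0.01" --pt "0.01 0.03 0.02" --pt "0.01 0.06 0.02" --pt "0.01 0.09 0.02" --pt "0.005 0.112 0.02" --pt "0 0.112 0.01" --pt "-0.001 0.112 0" --pt "-0.001 0.112 0" --roll '[0,-0.03,-0.06,-0.095,-0.095,-0.095,-0.095,-0.095]'

```text
clock: 20.63
tool_pos: [0.5897, 0.1726, 0.0558]
eef_rot: [0.046, 0.999, -0.005, 0.0]
contact_force: [-0.3, -0.3, -2.7]
opening: 0.475
```

Request:
carry_out --pt "0 0 0" --pt "0 0 0" --roll '[0,0]'

```text
clock: 20.8
tool_pos: [0.5898, 0.1705, 0.0554]
eef_rot: [0.047, 0.999, -0.006, -0.0]
contact_force: [-0.5, -0.7, -1.8]
opening: 0.474
```

```bash
python3 look.py 12; python3 fit7.py 12 3.05 | tail -2;python3 fit7.py 12 3.05 scene| tail -2;python3 fit7.py 12 3.05 top| tail -2
```

```text
scene 0.71 393 458 176 226
21.0 [0.59027437 0.17200688 0.05615946] [ 4.65432352e-02  9.98902326e-01 -5.23391829e-03  6.90341578e-04] 0.4755235632411125 [-0.52285816  0.74904071 -2.21149911]
fit [ 0.0006 -0.0009  0.0257  3.0259  0.1847] pitch 10.581943708689337 yaw 173.36944118661273 0.563854029902588 [('scene', 2694, 0.6585003711952487), ('top', 2427, 0.012360939431396786)]
tool [0.5903 0.172  0.0562] muzzle [0.5    0.1816 0.0648] muzzle-tool [-0.0903  0.0096  0.0086] fwd 0.0907619958313113 side 0.0008790502756746441
fit [ 0.0002 -0.0003  0.0251  3.0065  0.2065] pitch 11.829229948415284 yaw 172.25917872775088 0.20796122451991633 [('scene', 2694, 0.6432813659985153)]
tool [0.5903 0.172  0.0562] muzzle [0.5003 0.1839 0.0622] muzzle-tool [-0.09    0.0119  0.006 ] fwd 0.09077563732991129 side 0.000289456296284475
fit [ 0.003  -0.0012  0.0235  3.0546  0.2168] pitch 12.420122796752159 yaw 175.01620869971075 0.35422421971906143 [('top', 2427, 0.015245158632056036)]
tool [0.5903 0.172  0.0562] muzzle [0.5028 0.1787 0.0596] muzzle-tool [-0.0875  0.0067  0.0035] fwd 0.08774090002363488 side 0.0008939948970783936
```

View pics/top12.png

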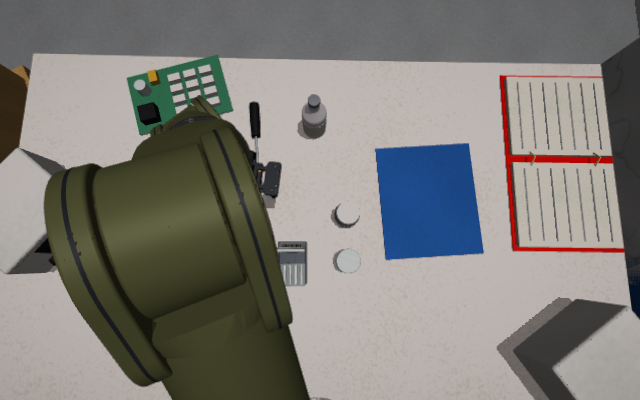

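Request:
carry_out --pt "0.002 0.003 0.002" --pt "0.002 0.003 0.002" --pt "0.002 0.003 0.002" --pt "0.002 0.003 0.002" --pt "0.002 0.003 0.002" --pt "0.002 0.003 0.002" --pt "0.002 0.003 0.002" --pt "0.002 0.003 0.002" --roll '[0,0,0,0,0,0,0,0]'

```text
clock: 21.67
tool_pos: [0.5922, 0.175, 0.0581]
eef_rot: [0.047, 0.999, -0.005, 0.001]
contact_force: [0.7, 0.8, -1.7]
opening: 0.476
```

Request:
carry_out --pt "0 0 0" --pt "0 0 0" --pt "0 0 0" --pt "0 0 0" --pt "0 0 0" --pt "0 0 0" --pt "0 0 0" --pt "0 0 0" --roll '[0,0,0,0,0,0,0,0]'

```text
clock: 22.33
tool_pos: [0.5922, 0.175, 0.0581]
eef_rot: [0.047, 0.999, -0.005, 0.001]
contact_force: [-0.3, -0.2, -2.2]
opening: 0.476
```

```bash
python3 look.py 13; python3 fit7.py 13 3.05 scene| tail -2
```

```text
top 0.63 249 254 150 159
22.5333 [0.5922309  0.17500129 0.05812373] [ 4.65098264e-02  9.98903772e-01 -5.26004795e-03  6.50030151e-04] 0.4722218066715713 [-0.41329595 -0.36301942 -1.93786421]
fit [0.0009 0.0012 0.0263 3.0132 0.1957] pitch 11.21088433917095 yaw 172.64626590683758 0.18098347938176879 [('scene', 2699, 0.6772878844016302)]
tool [0.5922 0.175  0.0581] muzzle [0.5026 0.1879 0.0664] muzzle-tool [-0.0896  0.0129  0.0082] fwd 0.09052780724716188 side -0.0013073641692354615
```

Request:
carry_out --pt "0.01 0 0.03" --pt "0.01 0 0.065" --pt "0.01 -0.02 0.09" --pt "0.01 -0.055 0.095" --pt "0.01 -0.095 0.095" --pt "0.01 -0.135 0.095" --pt "0.01 -0.175 0.095" --pt "0.01 -0.215 0.095" --roll '[0,0,0,0,0,0,0,0]'

```text
clock: 23.2
tool_pos: [0.6019, -0.0419, 0.1534]
eef_rot: [0.046, 0.999, -0.005, 0.001]
contact_force: [0.9, -0.4, -2.6]
opening: 0.475
```

Request:
carry_out --pt "0 -0.04 0" --pt "0 -0.08 0" --pt "0 -0.12 0" --pt "0 -0.16 0" --pt "0 -0.19 0" --pt "0 -0.22 0" --pt "0 -0.24 0" --pt "0 -0.25 0" --roll '[0,0,-0.1,-0.2,-0.32,-0.44,-0.55,-0.617]'

```text
clock: 23.87
tool_pos: [0.6006, -0.297, 0.1532]
eef_rot: [0.352, 0.936, -0.007, -0.001]
contact_force: [0.6, 0.4, -2.3]
opening: 0.472
```

Request:
carry_out --pt "0 0.005 -0.03" --pt "-0.002 0.01 -0.07" --pt "-0.002 0.01 -0.1" --pt "-0.002 0.01 -0.12" --pt "-0.002 0.01 -0.13" --pt "-0.002 0.01 -0.136" --pt "-0.002 0.01 -0.136" --pt "-0.002 0.01 -0.136" --roll '[0,0,0,0,0,0,0,0]'

```text
clock: 24.53
tool_pos: [0.5995, -0.2875, 0.0183]
eef_rot: [0.352, 0.936, -0.007, 0.0]
contact_force: [-0.2, 0.1, -1.9]
opening: 0.472
```

```bash
python3 look.py 14; python3 fit6.py 14 2.434;python3 fit7.py 14 2.434|tail -2
```

```text
scene 0.68 143 198 225 278
top 0.6 409 444 139 217
24.7333 [ 0.59952087 -0.28747816  0.01866254] [ 3.52305421e-01  9.35858826e-01 -6.99042491e-03  5.30557777e-04] 0.47058089889625515 [-0.21969434  0.01541087 -2.48871838]
scene [(np.float64(-0.075), 115, 0.0438), (np.float64(-0.065), 49, 0.0576), (np.float64(-0.055), 48, 0.0562), (np.float64(-0.045), 52, 0.0546), (np.float64(-0.035), 46, 0.0529), (np.float64(-0.025), 41, 0.0503), (np.float64(-0.015), 8, 0.0481)]
scene pitch deg (nose down +) 8.799691151144629 top at tcp 0.04717314699893785 271
top [(np.float64(0.015), 9, 0.0415), (np.float64(0.025), 49, 0.0403), (np.float64(0.035), 52, 0.0384), (np.float64(0.045), 49, 0.0361), (np.float64(0.055), 28, 0.0331)]
top pitch deg (nose down +) 13.353801675299133 top at tcp 0.04640433095266944 185
fit [0.0009 0.0027 0.026  2.4104 0.1968] pitch 11.273735713798436 yaw 138.1033063857145 0.5253604330410637 [('scene', 3941, 0.4229890890636894), ('top', 2433, 0.41635840526099466)]
tool [ 0.5995 -0.2875  0.0187] muzzle [ 0.5325 -0.2239  0.0265] muzzle-tool [-0.067   0.0636  0.0078] fwd 0.09233502070132586 side -0.0026097373122001785
```

View pics/scene14c.png

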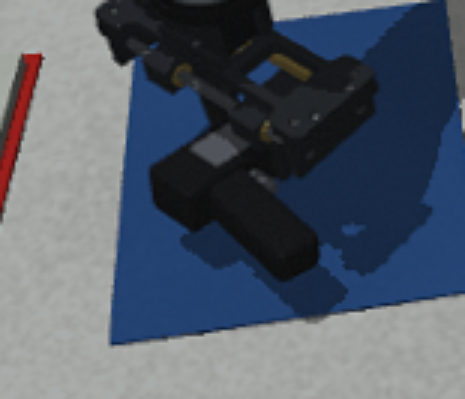

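Just above the mat, nose drooped. Lower until the nose touches, loosen, then let it pivot flat.

Request:
carry_out --pt "0 0 -0.004" --pt "0 0 -0.007" --pt "0 0 -0.009" --pt "0 0 -0.01" --pt "0 0 -0.01" --roll '[0,0,0,0,0]'

```text
clock: 25.15
tool_pos: [0.5996, -0.2875, 0.0087]
eef_rot: [0.352, 0.936, -0.007, 0.001]
contact_force: [0.0, -0.5, 0.8]
opening: 0.475
```

Request:
carry_out --pt "0 0 0" --pt "0 0 0" --pt "0 0 -0.003" --pt "0 0 -0.006" --pt "0 0 -0.009" --pt "0 0 -0.012" --pt "0 0 -0.014" --pt "0 0 -0.014" --roll '[0,0,0,0,0,0,0,0]' --gripper 0.0 --grip_force 3

```text
clock: 25.82
tool_pos: [0.5997, -0.2878, -0.0055]
eef_rot: [0.352, 0.936, -0.007, 0.001]
contact_force: [0.2, -0.4, -1.3]
opening: 0.481
```

```bash
python3 look.py 15; python3 fit6.py 15 2.42
```

```text
scene 0.61 146 214 208 289
top 0.9 408 441 141 218
26.0167 [ 0.5994294  -0.28735787 -0.00554048] [ 3.52313006e-01  9.35856346e-01 -6.95360456e-03  3.06019217e-04] 0.47742700035923213 [-0.1842219   0.14759013 -1.3753608 ]
scene [(np.float64(-0.075), 95, 0.0408), (np.float64(-0.065), 50, 0.0461), (np.float64(-0.055), 52, 0.0456), (np.float64(-0.045), 50, 0.0469), (np.float64(-0.035), 47, 0.0467), (np.float64(-0.025), 49, 0.0468), (np.float64(-0.015), 11, 0.0471)]
scene pitch deg (nose down +) -2.3650612820109207 top at tcp 0.04811764040009785 311
top [(np.float64(0.015), 9, 0.0459), (np.float64(0.025), 45, 0.0456), (np.float64(0.035), 46, 0.046), (np.float64(0.045), 47, 0.0455), (np.float64(0.055), 23, 0.0435)]
top pitch deg (nose down +) 3.405347780231597 top at tcp 0.04774087338545405 166
```

Request:
carry_out --pt "0 0 0" --pt "0 0 0" --pt "0 0 0" --pt "0 0 0" --pt "0 0 0" --pt "0 0 0" --pt "0 0 0" --pt "0 0 0" --roll '[0,0,0,0,0,0,0,0]' --gripper 1.0

```text
clock: 26.68
tool_pos: [0.5994, -0.2874, -0.0055]
eef_rot: [0.352, 0.936, -0.007, 0.0]
contact_force: [-0.1, -0.6, -0.3]
opening: 0.999
```

Request:
carry_out --pt "0 0 0.01" --pt "0 0 0.03" --pt "0 0 0.06" --pt "0 0 0.1" --pt "0 0 0.14" --pt "0 0 0.17" --pt "0 0 0.18" --pt "0 0 0.18" --roll '[0,0,0,0,0,0,0,0]'

```text
clock: 27.35
tool_pos: [0.6014, -0.2882, 0.1786]
eef_rot: [0.352, 0.936, -0.007, 0.004]
contact_force: [-0.2, -0.1, -0.6]
opening: 0.999
```

Request:
carry_out --pt "-0.03 0.02 0.03" --pt "-0.06 0.05 0.05" --pt "-0.1 0.08 0.05" --pt "-0.13 0.1 0.05" --pt "-0.13 0.1 0.05" --pt "-0.13 0.1 0.05" --roll '[0,0,0,0,0,0]'

```text
clock: 27.85
tool_pos: [0.4666, -0.1856, 0.2274]
eef_rot: [0.351, 0.936, -0.007, 0.0]
contact_force: [0.2, 0.0, 0.6]
opening: 1.0
```

```bash
python3 look.py 16; python3 fit7.py 16 2.42 scene|tail -2
```

```text
28.05 [ 0.47252618 -0.18904581  0.22790344] [ 0.35288329  0.93563228 -0.00703254  0.00401944] 0.9974336465366672 [-0.28264817 -0.56393245  0.12445939]
fit [-0.1255  0.0691  0.02    3.0645  0.5153] pitch 29.5253112748905 yaw 175.5820940520499 0.3590425531914894 [('scene', 375, 0.0)]
tool [ 0.4725 -0.189   0.2279] muzzle [ 0.2663 -0.1137  0.2021] muzzle-tool [-0.2062  0.0753 -0.0258] fwd 0.21142097248408467 side -0.05923127073826834
```

View pics/scene16.png

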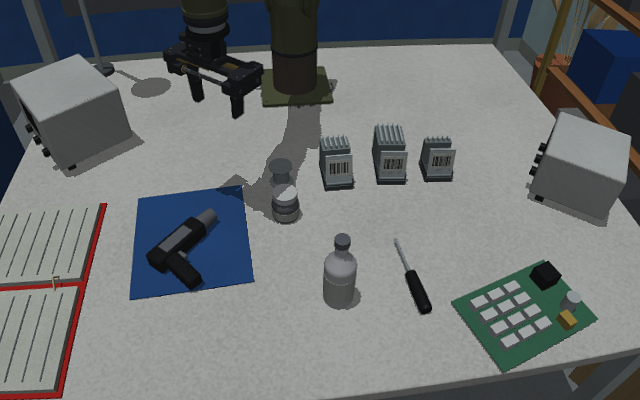

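Request:
carry_out --pt "0 0 0" --pt "0 0 0" --pt "0 0 0" --pt "0 0 0" --roll '[0,0,0,0]'

```text
clock: 28.38
tool_pos: [0.4728, -0.1893, 0.2276]
eef_rot: [0.353, 0.936, -0.007, 0.004]
contact_force: [-0.1, -1.1, 0.5]
opening: 1.002
```

```bash
python3 - <<'E' | tail -4
from h import *
p=snapshot('scene'); c=cut_out(p,'scanner')[0]; Z=maskpts(p,cv2.erode(c['region'].astype(np.uint8),np.ones((3,3)))>0)
T=Z[(Z[:,2]>.036)&(Z[:,2]<.048)]; A=np.c_[T[:,:2],np.ones(len(T))]; f=np.linalg.lstsq(A,T[:,2],rcond=None)[0]
print(len(T),'top z',np.median(T[:,2]),'tilt deg',np.degrees(np.arctan(np.hypot(f[0],f[1]))),T.mean(0))
print(finish_job())
E
```

```text
Traceback (most recent call last):
IndexError: list index out of range
```

The network missed the scanner in that shot, so the script stopped before the hand-in. I'll check the heights straight from the depth image instead.

```bash
python3 - <<'E'
from h import *
p=snapshot('scene'); m=np.zeros((400,640),bool); m[205:290,143:220]=1
Z=maskpts(p,m)
T=Z[(Z[:,2]>.037)&(Z[:,2]<.048)]; A=np.c_[T[:,:2],np.ones(len(T))]; f=np.linalg.lstsq(A,T[:,2],rcond=None)[0]
print(len(T),'top z',np.median(T[:,2]),'tilt deg',np.degrees(np.arctan(np.hypot(f[0],f[1]))),T.mean(0),'max',Z[:,2].max())
print(finish_job())
E
```

```text
1167 top z 0.039917252146917326 tilt deg 1.9449414009532733 [ 0.61696998 -0.28929453  0.0398725 ] max 0.04542695799899721
the job is handed in; nothing more can be done
None
```

I scanned the three labels in order (short, middle, long), laid the scanner back on the mat and handed the job in at about 28 s. No verdict is reported, so I can't say whether each scan counted.

- **First grasp missed:** the fingers closed above the scanner without touching it. The depth images put the fingertips about 36 mm higher than the reported tool position implies, so I corrected for that and regripped.
- **Scanner tilt:** I let the nose droop about 11° in a light grip, because the middle label leans back about 15°, right at the limit. The short and long labels lean about 9.7° and 9.5°. After the droop I held it at 35 N.
- **Aim:** I held each label for more than 1.3 s from about 5 cm. My fits put the line of sight a few millimetres off each label's centre.
- **Weaker aim checks:** for the middle and long labels the arm blocked the top camera, so the aim rests on the scene camera and the arm's own readings. Fits from the scene camera alone read the scanner's yaw 2–3° lower than the top-camera fits or the tool orientation did.
- **Last checks:** the scanner lies on the mat with its top at z = 39.9 mm, against 40 mm expected. Its tilt is about 2°, it is the same side up and released, and the gripper is clear. In the last picture the units, bottle, jar, spool and screwdriver look unmoved.
- **Failed check:** the network did not find the scanner in the picture before hand-in, so those last figures come straight from the depth image.

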